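Load and probe battery packs in the V-groove tester

ROBOT

A 7-joint arm with a two-finger parallel gripper is mounted at the origin on the work surface. World frame = base frame: x ahead of the robot, y to its left, z up, the work surface at z = 0. Lengths are in mm, angles in rad, forces in N, time in s.
With the tool pointing down it reaches from about 425 to 875 mm from the base axis. Payload 9.9 kg.
Tool frame: the origin (TCP) lies at the very end of the fingers, on their centre line; the grasp point (between the pads) lies 19 mm behind it; y points along the fingers, z is the direction in which the jaws open and shut, and the axes are right-handed (so a half turn about y gives the same grasp; the last joint's range is limited). The gripper opens to 85 mm and grips with 20 to 120 N. Pads are 22 mm wide; open, the fingers measure 114 mm over their backs; the gripper's body (76 mm by 85 mm) begins 54 mm behind the grasp point. The pads swing forward as they close: fully open they stand 13 mm farther back than shut.
Start: joints at [1.187, 0.576, 0.025, 1.437, -0.015, 1.129, -0.057], TCP at [199.352, -644.894, 231.289] pointing down, gripper open.
Joint ranges: [-2.76, 2.76], [-0.34, 2.15], [-1.52, 1.57], [0.19, 2.46], [-1.09, 4.23], [0.17, 1.99], [-2.82, 2.82]. Speed limits (rad/s): [2.22, 2.22, 3.01, 3.01, 3.14, 3.14, 3.14].

INTERFACE

Orientations are given as a unit quaternion [w, x, y, z].
In Python, from plant import sense, camera, finish_job gives the robot as it stands. The module is installed in compiled form; this text tells all that it offers.
- The arm moves only by the tool servo_tool, never from a script. Its argument "increments" is a list of rows, each a list of 5 numbers: the shift along the tool's x, y, z in cm, then the turn about the tool's y in rad, then the opening, from 0 (shut) to 1 (fully open). A call has 1 to 20 rows; each row shifts and turns the pose as measured when the row begins, along the tool's axes as they then stand; what a row does not reach is not made up. A row lasts 1/8 s, in which the tool goes at most 62.5 mm and 10.7 degrees, less where a joint would pass 70% of its speed; a pose out of reach is approached as far as the arm can. A call is refused whole if a number of a shift passes 6.25 or a number of a turn 0.188, either way. A call with a gripper value outside its range is refused whole. The fingers move at their own pace and stop on an object; "newtons" is the grip in N (left out, the last holds). Time passes only in rows, so rows that do not move let the fingers close. It gives the time, the measured TCP pose, the force and the opening at its end, in the units of the state.
- sense(): the state, without advancing time (a new reading comes with each control period).
- camera(name): name is "scene" or "side" or "wrist"; returns a dict with "img" (384x512x3 uint8, blue, green, red), "fov_y" (degrees; the focal length in pixels is half the picture's height over the tangent of half this angle, whatever the lens; pixels are square), "cx", "cy" (the principal point, pixels), "k1" (the pictures are not rectified: a ray, as slopes to the right and down, at radius r is drawn at 1 + k1 r^2 times it, then the intrinsics apply), "cam_to_world" (4x4, takes a point from camera to world coordinates). Camera axes: x right, y down, z forward; pixel columns grow to the right and rows downward; lengths in mm; the calibration is good to about 2 mm. A picture is of the moment at which its call begins. There is no depth.
- finish_job(): hands the job in, once; it reports no verdict.
The state is a dict: "clock": time; "q": joint angles; "dq": joint speeds; "effort": joint torques, N m; "eef_pos": TCP position; "orientation": TCP orientation; "force": force on the tool from outside, world axes, zero at the start; "moment": the same for the moment, N m; "grip_width": finger opening in mm.
Only numpy, scipy, OpenCV 4.12 (cv2) and the standard library are available. Lean on these libraries where they do the work, as an engineer would, in place of code of your own. Each camera call takes 0.05 s, during which the arm holds its last target. There are 200 camera calls.

TASK

Lay every battery pack on the desk into a groove of the tester, one to a groove, button nose towards the stop, and push each gently along its groove under the hood until it is fully home against the stop. When all are home, take the probe from its fork and touch its tip to the bare steel band at the tail of each pack, from the shortest pack to the longest, then hang the probe back upright in its fork; leave the packs home and the other things on the desk where they are.

Things in the scene. Friction and masses are not known exactly. Their poses are not given: they have to be found in the camera images.
- tester: Low battery tester fixed to the desk (176 x 322 mm, grey deck 16 mm high, white hood). Origin on the desk, y middle; x axis along the grooves towards the stops (away from the robot, yaw within 0.2 rad). Four aluminium V-grooves along x at y = +114, +38, -38, -114 mm, from x = -87 to +55 mm, then a rigid stop wall 56 mm high, 26 mm thick. A pack is laid in the open part and slid under the hood.
- stop0 (a point): Point on the stop's face at the end of the groove at y = 114 mm, 27 mm above the desk: where the nose tip of a pack that is home touches; axes as the tester's. Each groove has two 45-degree walls, lips 11.5 mm either side of its middle, 23.5 mm above the desk. A pack lying in it has its underside 19.5 mm and its origin 27 mm above the desk.
- stop1 (a point): Point on the stop's face at the end of the groove at y = 38 mm, 27 mm above the desk: where the nose tip of a pack that is home touches; axes as the tester's. Same groove as at stop0.
- stop2 (a point): Point on the stop's face at the end of the groove at y = -38 mm, 27 mm above the desk: where the nose tip of a pack that is home touches; axes as the tester's. Same groove as at stop0.
- stop3 (a point): Point on the stop's face at the end of the groove at y = -114 mm, 27 mm above the desk: where the nose tip of a pack that is home touches; axes as the tester's. Same groove as at stop0.
- hood (a point): Middle of the top front edge of the tester's hood (x = 27 mm in the tester, 48 mm above the desk); axes as the tester's. The hood covers the grooves from here to the stops (x = 55 mm): underside 40 mm above the desk, a tunnel 29 mm wide over each groove.
- pack45: The shortest pack: black bar, 24 mm wide, 15 mm high, 45 mm long with its 3 mm nose (a 9 mm button); its lower long edges are chamfered 4.5 mm at 45 degrees to fit the V. Origin at mid-length, 7.5 mm above the underside; x along it towards the nose (starts flat on the desk, nose away from the robot within 0.6 rad), z up. Its last 12 mm at the tail is a bare steel band. May be absent.
- pack45_nose (a point): Tip of the button nose of the shortest pack, at mid-height. May be absent.
- pack55: The second shortest pack: black bar, 24 mm wide, 15 mm high, 55 mm long with its 3 mm nose (a 9 mm button); its lower long edges are chamfered 4.5 mm at 45 degrees to fit the V. Origin at mid-length, 7.5 mm above the underside; x along it towards the nose (starts flat on the desk, nose away from the robot within 0.6 rad), z up. Its last 12 mm at the tail is a bare steel band. May be absent.
- pack55_nose (a point): Tip of the button nose of the second shortest pack, at mid-height. May be absent.
- pack65: The second longest pack: black bar, 24 mm wide, 15 mm high, 65 mm long with its 3 mm nose (a 9 mm button); its lower long edges are chamfered 4.5 mm at 45 degrees to fit the V. Origin at mid-length, 7.5 mm above the underside; x along it towards the nose (starts flat on the desk, nose away from the robot within 0.6 rad), z up. Its last 12 mm at the tail is a bare steel band. May be absent.
- pack65_nose (a point): Tip of the button nose of the second longest pack, at mid-height. May be absent.
- pack75: The longest pack: black bar, 24 mm wide, 15 mm high, 75 mm long with its 3 mm nose (a 9 mm button); its lower long edges are chamfered 4.5 mm at 45 degrees to fit the V. Origin at mid-length, 7.5 mm above the underside; x along it towards the nose (starts flat on the desk, nose away from the robot within 0.6 rad), z up. Its last 12 mm at the tail is a bare steel band. May be absent.
- pack75_nose (a point): Tip of the button nose of the longest pack, at mid-height. May be absent.
- fork: Fixed stand for the probe: 90 x 70 mm foot, back column at x = 22 to 34 mm, on top a fork plate (top face 85 mm above the desk, 6 mm thick): two prongs along x (x = -28 to +22, y = 8 to 24 mm either side), the 16 mm slot between them open to -x. Origin on the desk under the place where the probe hangs.
- fork_seat (a point): Point on the fork plate's top face, at the middle of the slot, where the probe's axis belongs (85 mm above the desk); axes as the fork's.
- probe: Black test probe, 126 mm tall, 60 g, hanging upright in the fork; origin at its lowest point (brass tip, a 6 mm ball), z up. Shaft 10 mm thick to z = 70; round collar 26 mm wide, z = 70 to 76, rests on the fork plate; square grip 16 x 16 mm, z = 76 to 126, sides along the fork's axes within 0.15 rad. Lifts straight up out of the fork.
- probe_tip (a point): Lowest point of the probe's brass tip.
- drops: White dropper bottle, 28 mm wide, 62 mm tall, origin under its middle; not part of the job.
- glasses_case: Black spectacle case 160 x 62 x 42 mm, origin under its middle; not part of the job.
- mug: White mug, 80 mm wide, 92 mm tall, origin under its middle; not part of the job.
- penlight: Aluminium penlight lying on the desk, 13 mm thick, 120 mm long with a clip; origin under its middle, x along it; not part of the job.
- occluder: Black eye-occluder paddle lying flat, 185 mm long, 6 mm thick; origin under the middle of its handle; not part of the job.

How it is judged:
By the outcome, as a careful person would: the job done as asked, in the order asked, and still so for the second after the job is handed in, with the robot touching nothing.
Of pack45, pack55, pack65, pack75 only 3 to 4 are there at a start; the rules pass over those that are not, and their reading is None.
At some moment in a run one of pack45, pack55, pack65, pack75 may be knocked a few centimetres aside while the robot is not near it.
It also fails if it takes over 210 s, if anything falls off the work surface, if the arm or the gripper's body presses on something with over 40 N, if the wrist force passes 120 N, or if a joint passes its speed limit or range.

## Working session

There is one attempt and no reset: what is moved stays moved. The work goes in short steps, Python scripts to look and compute and a tool call to move; the robot and the scene stay as the last step left them, time stands still between calls to the robot, and variables do not carry over. Pictures are saved under pics/ and viewed, about 12 in all and at most 16, crops included, and the job is handed in when it is done.

Besides the shell and the picture viewer there is one more tool, called after "Call:" as name(argument=value, ...), one argument or row to a line, values as JSON. servo_tool: Moves the arm, as the interface text tells. Its arguments: {"type":"object","properties":{"increments":{"type":"array","items":{"type":"array","items":{"type":"number"}}},"newtons":{"type":"number"}},"required":["increments"]}

```bash
mkdir -p pics; cat > h.py <<'E'
import numpy as np, cv2
from plant import sense, camera
def grab(n,tag):
    c=camera(n); cv2.imwrite(f'pics/{tag}.png',c['img']); np.save(f'pics/{tag}.npy',c,allow_pickle=True); return c
def load(tag): return np.load(f'pics/{tag}.npy',allow_pickle=True).item()
def K(c):
    f=192/np.tan(np.radians(c['fov_y'])/2); return np.array([[f,0,c['cx']],[0,f,c['cy']],[0,0,1.]]),np.array([c['k1'],0,0,0,0.])
def onz(c,uv,z):
    k,d=K(c); uv=np.array(uv,float).reshape(-1,1,2)
    s=cv2.undistortPointsIter(uv,k,d,None,None,(3,50,1e-9)).reshape(-1,2)
    T=np.array(c['cam_to_world']); r=np.c_[s,np.ones(len(s))]@T[:3,:3].T; o=T[:3,3]
    return o+r*((z-o[2])/r[:,2])[:,None]
def proj(c,P):
    k,d=K(c); T=np.linalg.inv(np.array(c['cam_to_world']))
    return cv2.projectPoints(np.array(P,float).reshape(-1,1,3),cv2.Rodrigues(T[:3,:3])[0],T[:3,3],k,d)[0].reshape(-1,2)
E
python3 - <<'E'
from h import *
for n in ['scene','side','wrist']:
    c=grab(n,n+'0'); print(n,c['fov_y'],c['cx'],c['cy'],c['k1'],np.round(c['cam_to_world'],3).tolist())
a=cv2.imread('pics/scene0.png');b=cv2.imread('pics/side0.png')
print(sense())
E
```

```text
scene 54.665915794012136 253.97415788808908 182.43798084405117 -0.01507358130358184 [[0.187, 0.597, -0.78, 1555.118], [0.982, -0.1, 0.158, -177.305], [0.016, -0.796, -0.605, 855.832], [0.0, 0.0, 0.0, 1.0]]
side 46.6681359350339 252.4154976422075 192.7319874396535 -0.07629920236918468 [[0.906, -0.302, 0.297, 202.473], [-0.424, -0.614, 0.666, -778.153], [-0.018, -0.729, -0.685, 912.78], [0.0, 0.0, 0.0, 1.0]]
wrist 59.40110943663266 254.43538047500707 190.6667258625209 0.017224999753254734 [[0.295, -0.903, -0.313, 279.562], [-0.955, -0.279, -0.095, -619.621], [-0.001, 0.327, -0.945, 372.774], [0.0, 0.0, 0.0, 1.0]]
{'clock': 0.15, 'q': array([ 1.18716846,  0.57635737,  0.02485468,  1.43772262, -0.01497934,
        1.12898654, -0.05653157]), 'dq': array([ 2.06968529e-03, -1.32292166e-03,  7.57999488e-04, -1.65911393e-03,
        4.70763665e-04,  4.41469868e-04, -9.50194660e-05]), 'effort': array([ 5.09991747e-03, -7.66269279e+01,  2.25402921e+00, -2.86181974e+01,
        1.57583691e-02,  9.90121480e-03, -2.56708677e-05]), 'eef_pos': array([ 199.26401575, -644.55745256,  230.62578656]), 'orientation': array([ 0.10551286, -0.10570768,  0.6996207 , -0.69873013]), 'force': array([ 0.37240746,  0.05432098, -0.67126483]), 'moment': array([ 0.02274425, -0.00402376,  0.05046313]), 'grip_width': 85.4368475808244}
```

View pics/scene0.png

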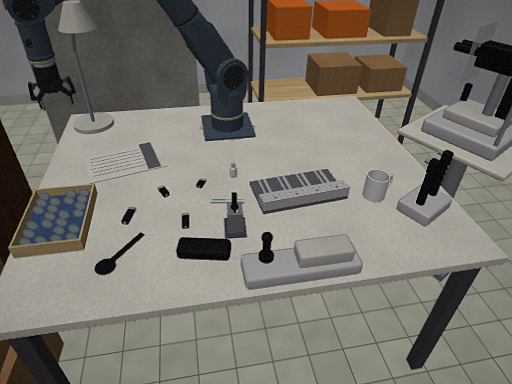

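View pics/side0.png

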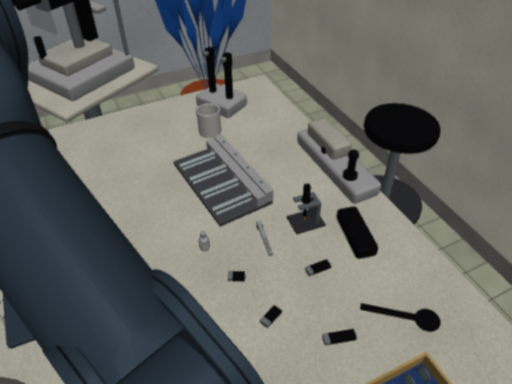

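The scene picture shows four packs at about (164,191), (201,183), (129,215) and (185,220), with the tester at (300,190) and the fork with the probe at (235,210). The side picture shows the same packs at (236,276), (271,316), (339,337) and (318,267), the tester at (222,180), the fork at (306,210) and the penlight at (264,238).

```bash
python3 - <<'E'
from h import *
a=load('scene0');b=load('side0')
for n,c,p in [('scene',a,[(164,191),(201,183),(129,215),(185,220)]),('side',b,[(236,276),(271,316),(339,337),(318,267)])]:
    print(n,np.round(onz(c,p,10)).tolist())
print('tester corners side z16', np.round(onz(b,[(174,162),(220,222),(256,207)],16)).tolist())
print('hood/stop top',np.round(onz(b,[(209,138),(271,193)],56)).tolist())
print('probe', np.round(onz(a,[(235,194)],126)).tolist(),np.round(onz(b,[(306,186)],126)).tolist())
s=cv2.resize(b['img'][120:370,160:400],None,fx=3.2,fy=2.4*1.333/1.0*1.0,interpolation=cv2.INTER_CUBIC)
s=cv2.resize(b['img'][130:350,160:380],(600,600),interpolation=cv2.INTER_CUBIC)
cv2.imwrite('pics/side0c.png',s)
E
```

```text
scene [[460.0, -288.0, 10.0], [434.0, -152.0, 10.0], [572.0, -403.0, 10.0], [628.0, -219.0, 10.0]]
side [[430.0, -156.0, 10.0], [458.0, -294.0, 10.0], [569.0, -407.0, 10.0], [627.0, -221.0, 10.0]]
tester corners side z16 [[428.0, 335.0, 16.0], [462.0, 26.0, 16.0], [576.0, 35.0, 16.0]]
hood/stop top [[558.0, 353.0, 56.0], [621.0, 31.0, 56.0]]
probe [[662.0, -56.0, 126.0]] [[681.0, -52.0, 126.0]]
```

View pics/side0c.png

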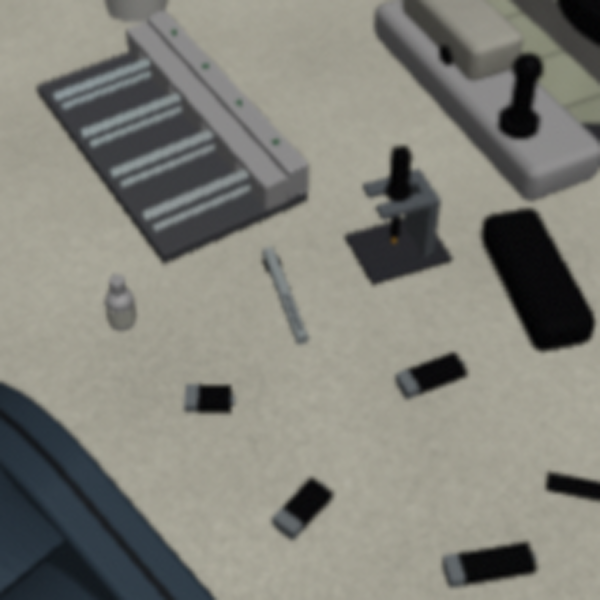

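The crop shows four packs of clearly different lengths, the penlight at (285,295), the fork and probe at (400,200), and the tester with four grooves at upper left. Next I set up the move arithmetic and choose a view over the packs.

```bash
cat >> h.py <<'E'
from scipy.spatial.transform import Rotation as R
def pose():
    s=sense(); q=s['orientation']; return np.array(s['eef_pos']),R.from_quat([q[1],q[2],q[3],q[0]]).as_matrix(),s
def plan(xyz=None,yaw=None):
    """total shift in tool axes (cm) and turn about tool y to bring the jaw axis to world angle yaw (mod pi)"""
    p,M,s=pose(); jz=np.arctan2(M[1,2],M[0,2])
    print('t',round(s['clock'],2),'tcp',p.round(1),'jaw',round(jz,3),'F',np.round(s['force'],1),'w',round(s['grip_width'],1),'q7',round(s['q'][6],2))
    print('tool x',M[:,0].round(3),'y',M[:,1].round(3),'z',M[:,2].round(3))
    if xyz is not None: print('SHIFT cm',(M.T@(np.array(xyz)-p)/10).round(2))
    if yaw is not None:
        d=(yaw-jz+np.pi/2)%np.pi-np.pi/2; print('TURN about tool y',round(d*np.sign(M[2,1]),3),'(rad, tool)')
E
python3 - <<'E'
from h import *
plan([500,-250,230],np.pi/2)
p,M,s=pose(); T=load('wrist0')['cam_to_world']; T=np.array(T)
print('cam in tool',(M.T@(T[:3,3]-p)).round(1)); print((M.T@T[:3,:3]).round(3))
E
```

```text
t 0.15 tcp [ 199.3 -644.6  230.6] jaw -1.271 F [ 0.4  0.1 -0.7] w 85.4 q7 -0.06
tool x [-0.955 -0.295  0.   ] y [-0.     0.001 -1.   ] z [ 0.295 -0.955 -0.001]
SHIFT cm [-40.39   0.1  -28.81]
TURN about tool y 0.3 (rad, tool)
cam in tool [ -84.1 -142.2   -0.3]
[[ 0.     0.945  0.327]
 [-0.    -0.327  0.945]
 [ 1.    -0.     0.   ]]
```

Call:
servo_tool(
  increments=[
    [0, 0, 0, 0.15, 1],
    [0, 0, 0, 0.15, 1],
    [-3, 0, -4, 0, 1],
    [-3, 0, -4, 0, 1],
    [-3, 0, -4, 0, 1],
    [-3, 0, -4, 0, 1],
    [-3, 0, -4, 0, 1],
    [-3, 0, -4, 0, 1],
    [-3, 0, -4, 0, 1],
    [-3, 0, -4, 0, 1],
    [-3, 0, -4, 0, 1],
    [-3, 0, -3.5, 0, 1],
    [0, 0, 0, 0, 1],
  ],
)

```text
clock: 1.78
eef_pos: [511.7, -238.9, 227.2]
orientation: [-0.005, 0.003, 0.709, -0.705]
force: [-0.1, -0.9, 0.1]
grip_width: 85.2
```

```bash
python3 - <<'E'
from h import *
c=grab('wrist','w1'); plan([500,-250,230],np.pi/2)
E
```

```text
t 1.82 tcp [ 510.2 -241.   227.3] jaw -1.584 F [-0.4 -0.6  0.2] w 85.3 q7 -1.2
tool x [-1.     0.014  0.004] y [-0.004  0.004 -1.   ] z [-0.014 -1.    -0.004]
SHIFT cm [ 1.01 -0.27  0.91]
TURN about tool y -0.014 (rad, tool)
```

View pics/w1.png

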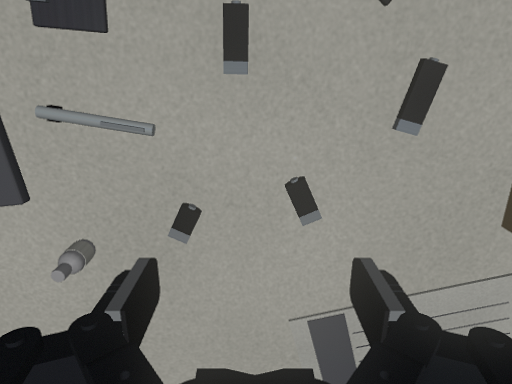

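The wrist view shows all four packs, noses up-picture: (186,222), (303,200), (236,38) and (420,96). It also shows the penlight at (95,120), the dropper at (75,260) and corners of the tester and fork at the left.

```bash
cat >> h.py <<'E'
def packs(c,rois,z=15):
    g=cv2.cvtColor(c['img'],cv2.COLOR_BGR2GRAY).astype(int); hsv=cv2.cvtColor(c['img'],cv2.COLOR_BGR2HSV).astype(int)
    for (u0,v0,u1,v1) in rois:
        G=g[v0:v1,u0:u1]; desk=np.median(G); m=(G<desk-18).astype(np.uint8)
        m=cv2.morphologyEx(m,cv2.MORPH_OPEN,np.ones((3,3),np.uint8))
        cs=max(cv2.findContours(m,0,1)[0],key=cv2.contourArea)
        dk=((G<60).astype(np.uint8)); cd=max(cv2.findContours(dk,0,1)[0],key=cv2.contourArea).reshape(-1,2)+[u0,v0]
        P=onz(c,cs.reshape(-1,2)+[u0,v0],z)[:,:2]; D=onz(c,cd,z)[:,:2]
        (ce,wh,an)=cv2.minAreaRect(P.astype(np.float32)); a=np.radians(an)
        if wh[0]<wh[1]: a+=np.pi/2
        a=(a+np.pi/2)%np.pi-np.pi/2; x=np.array([np.cos(a),np.sin(a)])
        s=P@x; d=D@x
        print('roi',u0,v0,'c',np.round(ce,1),'LxW',round(max(wh),1),round(min(wh),1),'yaw',round(a,3),'band start',round(d.min()-s.min(),1))
E
python3 - <<'E'
from h import *
packs(load('w1'),[(160,190,215,250),(275,165,335,235),(215,0,260,85),(385,45,455,145)])
E
```

```text
roi 160 190 c [ 434.9 -156.3] LxW 49.8 24.7 yaw -0.47 band start 12.1
roi 275 165 c [ 460.6 -291.1] LxW 59.1 24.5 yaw 0.419 band start 12.6
roi 215 0 c [ 627.4 -220.8] LxW 63.2 24.1 yaw -0.043 band start 12.0
roi 385 45 c [ 571.7 -404.2] LxW 74.2 29.1 yaw -0.276 band start 11.4
```

Call:
servo_tool(
  increments=[
    [0, -0.3, -6, 0, 1],
    [0, 0, -6, 0, 1],
    [0, 0, -6, 0, 1],
    [0, 0, -6, 0, 1],
    [0, 0, -6, 0, 1],
    [0, 0, -6, 0, 1],
    [0, 0, -5, 0, 1],
    [0, 0, 0, 0, 1],
    [0, 0, 0, 0, 1],
  ],
)

```text
clock: 2.95
eef_pos: [517.7, 166.5, 230.1]
orientation: [0.014, -0.01, -0.706, 0.708]
force: [0.0, -1.0, -0.7]
grip_width: 85.4
```

```bash
python3 - <<'E'
from h import *
c=grab('wrist','w2'); plan([434,-156,120],-0.47+np.pi/2)
E
```

```text
t 3.0 tcp [517.6 166.7 230.2] jaw -1.605 F [0.  1.1 0.1] w 85.3 q7 -2.03
tool x [-0.999  0.034  0.005] y [-0.005 -0.001 -1.   ] z [-0.034 -0.999  0.002]
SHIFT cm [ 7.2  11.1  32.52]
TURN about tool y 0.436 (rad, tool)
```

View pics/w2.png

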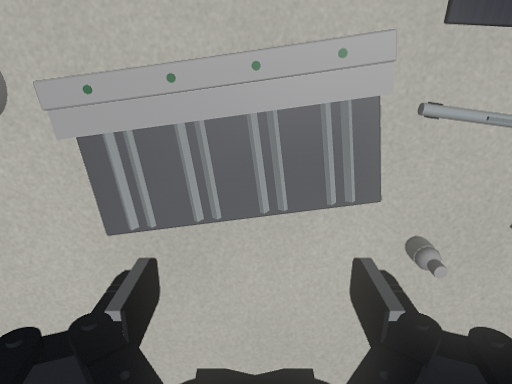

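The tester is seen whole, with grooves at columns about 130, 200, 262 and 335 from left (+y) to right. The hood's front edge runs (57,138)–(393,95), the stop's back edge (35,82)–(396,30), and the deck's front corners are (107,235) and (381,201).

```bash
python3 - <<'E'
from h import *
c=load('w2')
def seg(p,z,n):
    P=onz(c,p,z)[:,:2]; d=P[0]-P[1]; print(n,P.round(1).tolist(),'len',np.linalg.norm(d).round(1),'yaw',np.arctan2(-d[0],d[1]).round(4)); return P
H=seg([(57,138),(393,95)],48,'hood front'); B=seg([(35,82),(396,30)],56,'stop back'); D=seg([(107,235),(381,201)],16,'deck front')
# refine: edges via gray gradient along columns
g=cv2.GaussianBlur(cv2.cvtColor(c['img'],cv2.COLOR_BGR2GRAY),(0,0),1).astype(float)
gy=np.gradient(g,axis=0)
def edge(p,sgn,z,n,cols):
    (u0,v0),(u1,v1)=p; q=[]
    for u in cols:
        v=v0+(v1-v0)*(u-u0)/(u1-u0); r=np.arange(int(v)-6,int(v)+8); q.append((u,r[np.argmax(sgn*gy[r,u])]))
    P=onz(c,q,z)[:,:2]; vx,vy,x0,y0=cv2.fitLine(P.astype(np.float32),cv2.DIST_HUBER,0,.01,.01).ravel()
    if vy<0: vx,vy=-vx,-vy
    yaw=np.arctan2(-vx,vy); x=np.array([np.cos(yaw),np.sin(yaw)]); print(n,'yaw',yaw.round(4),'offset along x-axis',(np.array([x0,y0])@x).round(1), 'resid',np.std(P@x).round(2)); return yaw
edge([(57,138),(393,95)],-1,48,'hood front', [85,95,150,160,165,225,230,240,295,300,310,365])
edge([(35,82),(396,30)],1,56,'stop back',range(50,390,12))
edge([(107,235),(381,201)],1,16,'deck front',[112,118,165,172,180,230,240,300,310,320,365,375])
# groove lips at v rows: print bright strips
k=np.array([(105,136),(126,132)])
cv2.imwrite('pics/w2c.png',cv2.resize(c['img'][85:245,75:395],(800,400),interpolation=cv2.INTER_CUBIC))
E
```

```text
hood front [[548.8, 354.8], [577.8, 35.9]] len 320.2 yaw 0.0909
stop back [[600.1, 357.7], [631.5, 42.2]] len 317.1 yaw 0.0993
deck front [[428.5, 341.7], [460.0, 24.8]] len 318.4 yaw 0.0991
hood front yaw 0.1008 offset along x-axis 580.2 resid 0.26
stop back yaw 0.1011 offset along x-axis 632.6 resid 0.25
deck front yaw 0.0998 offset along x-axis 459.9 resid 0.33
```

View pics/w2c.png

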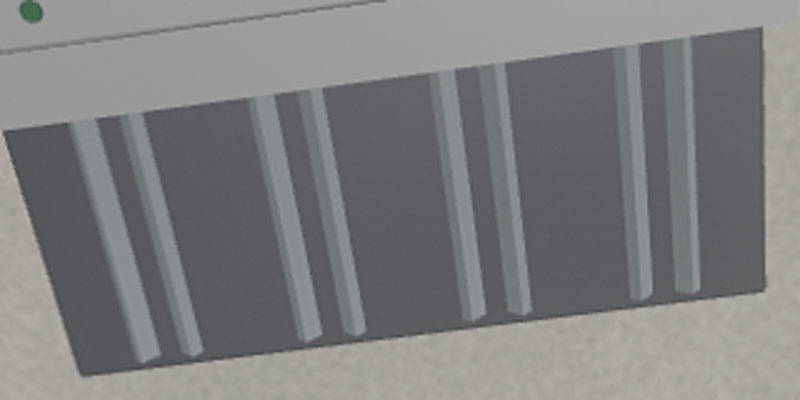

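```bash
cat >> h.py <<'E'
YT=0.1005; XA=np.array([np.cos(YT),np.sin(YT)]); YA=np.array([-np.sin(YT),np.cos(YT)])
O=553.2*XA+137.6*YA
def tw(x,y): return (O+x*XA+y*YA).round(1)
def wt(P): P=np.atleast_2d(P)[:,:2]-O; return np.c_[P@XA,P@YA].round(1)
E
python3 - <<'E'
from h import *
c=load('w2'); cr=lambda u,v:(75+u/2.5,85+v/2.5)
print('O',O.round(1))
for a,b in [((138,362),(203,355)),((305,341),(366,334)),((467,321),(532,314)),((629,299),(700,293)),((70,122),(144,113)),((250,98),(322,89)),((430,72),(504,63)),((612,47),(690,37))]:
    P=wt(onz(c,[cr(*a),cr(*b)],21)); print(P.tolist(),P.mean(0))
E
```

```text
O [536.6 192.4]
[[-87.6, 128.6], [-88.2, 98.4]] [-87.9 113.5]
[[-87.6, 50.8], [-88.0, 22.7]] [-87.8   36.75]
[[-87.8, -23.7], [-88.4, -53.2]] [-88.1  -38.45]
[[-87.0, -97.0], [-88.4, -128.6]] [ -87.7 -112.8]
[[23.6, 128.3], [23.1, 97.1]] [ 23.35 112.7 ]
[[23.4, 52.3], [23.0, 22.3]] [23.2 37.3]
[[23.9, -22.7], [23.4, -53.1]] [ 23.65 -37.9 ]
[[23.7, -97.1], [23.3, -128.5]] [  23.5 -112.8]
```

Call:
servo_tool(
  increments=[
    [1.2, 0, 6, 0, 1],
    [1.2, 0, 6, 0, 1],
    [1.2, 0, 6, 0, 1],
    [1.2, 0, 6, 0, 1],
    [1.2, 0, 5, 0, 1],
    [1.2, 3, 3.5, 0, 1],
    [0, 4, 0, 0.145, 1],
    [0, 3, 0, 0.145, 1],
    [0, 1, 0, 0.145, 1],
    [0, 0, 0, 0, 1],
    [0, 0, 0, 0, 1],
  ],
)

```text
clock: 4.38
eef_pos: [424.5, -180.6, 120.6]
orientation: [0.178, -0.179, -0.681, 0.687]
force: [0.4, 0.6, 0.7]
grip_width: 85.2
```

```bash
python3 - <<'E'
from h import *
c=grab('wrist','w3'); plan([433,-155,40],-0.47+np.pi/2)
P=proj(c,[[433,-155,15]])[0]; print(P)
u,v=P.astype(int); packs(c,[(max(u-60,0),max(v-60,0),u+60,min(v+60,384))])
E
```

```text
t 4.42 tcp [ 424.7 -180.6  120.7] jaw -2.082 F [-0.6 -0.   0.2] w 85.5 q7 -1.67
tool x [-0.872  0.489 -0.004] y [ 0.    -0.008 -1.   ] z [-0.489 -0.872  0.007]
SHIFT cm [ 0.56  8.05 -2.7 ]
TURN about tool y -0.041 (rad, tool)
[219.5373075  195.46412288]
roi 159 135 c [ 433.3 -156. ] LxW 47.8 25.1 yaw -0.467 band start 12.2
```

View pics/w3.png

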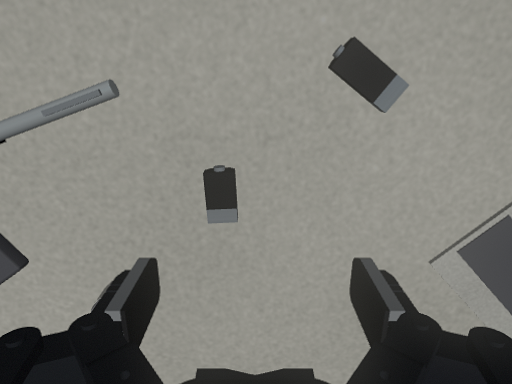

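The pack is at (220,195) in the wrist view and agrees with the earlier fix. Going down on it.

Call:
servo_tool(
  increments=[
    [0.6, 2, -2.7, -0.04, 1],
    [0, 4, 0, 0, 1],
    [0, 2, 0, 0, 0.6],
    [0, 0, 0, 0, 0.6],
  ],
)

```text
clock: 4.92
eef_pos: [436.1, -155.3, 41.9]
orientation: [0.158, -0.166, -0.686, 0.691]
force: [-0.5, -1.2, 0.2]
grip_width: 51.9
```

```bash
python3 - <<'E'
from h import *
plan([432.5,-155.5,6],-0.467+np.pi/2)
E
```

```text
t 4.92 tcp [ 436.1 -155.3   41.9] jaw -2.033 F [-0.5 -1.2  0.2] w 51.9 q7 -1.66
tool x [-0.895  0.446 -0.012] y [ 0.009 -0.009 -1.   ] z [-0.446 -0.895  0.004]
SHIFT cm [0.36 3.59 0.16]
TURN about tool y 0.004 (rad, tool)
```

Call:
servo_tool(
  increments=[
    [0.3, 2, 0.1, 0, 0.6],
    [0, 1.5, 0, 0, 0.6],
    [0, 0, 0, 0, 0.6],
    [0, 0, 0, 0, 0],
    [0, 0, 0, 0, 0],
    [0, 0, 0, 0, 0],
    [0, 0, 0, 0, 0],
    [0, 0, 0, 0, 0],
  ],
  newtons=25,
)

```text
clock: 5.92
eef_pos: [437.1, -156.8, 12.7]
orientation: [0.154, -0.168, -0.686, 0.691]
force: [-0.5, -1.2, 0.3]
grip_width: 22.6
```

```bash
python3 - <<'E'
from h import *
plan([432.5,-155.5,6],-0.467+np.pi/2)
E
```

```text
t 5.92 tcp [ 437.1 -156.8   12.7] jaw -2.03 F [-0.5 -1.2  0.3] w 22.6 q7 -1.64
tool x [-0.896  0.443 -0.021] y [ 0.018 -0.011 -1.   ] z [-0.443 -0.896  0.002]
SHIFT cm [0.49 0.66 0.08]
TURN about tool y 0.008 (rad, tool)
```

Call:
servo_tool(
  increments=[
    [0, 0, 0, 0, 0.6],
    [0, 0, 0, 0, 0.6],
    [0.4, 0.3, 0, 0, 0.6],
    [0, 0.35, 0, 0, 0.6],
    [0, 0.2, 0, 0, 0.6],
    [0, 0, 0, 0, 0.6],
  ],
)

```text
clock: 6.68
eef_pos: [433.1, -154.9, 3.1]
orientation: [0.154, -0.168, -0.686, 0.691]
force: [0.4, -0.0, 0.4]
grip_width: 51.2
```

```bash
python3 - <<'E'
from h import *
plan([432.5,-155.5,6],-0.467+np.pi/2)
E
```

```text
t 6.67 tcp [ 433.1 -154.9    3.1] jaw -2.03 F [ 0.4 -0.   0.4] w 51.2 q7 -1.64
tool x [-0.896  0.443 -0.021] y [ 0.018 -0.011 -1.   ] z [-0.443 -0.896  0.002]
SHIFT cm [ 0.02 -0.29  0.08]
TURN about tool y 0.008 (rad, tool)
```

Call:
servo_tool(
  increments=[
    [0, -0.25, 0, 0, 0.6],
    [0, 0, 0, 0, 0],
    [0, 0, 0, 0, 0],
    [0, 0, 0, 0, 0],
    [0, 0, 0, 0, 0],
    [0, -2, 0, 0, 0],
    [0, -2, 0, 0, 0],
    [0, -2, 0, 0, 0],
    [0, 0, 0, 0, 0],
  ],
)

```text
clock: 7.8
eef_pos: [431.7, -154.2, 67.2]
orientation: [0.154, -0.168, -0.686, 0.691]
force: [0.7, 0.6, -0.1]
grip_width: 23.3
```

```bash
python3 - <<'E'
from h import *
c=grab('wrist','w4')
t=tw(-8,-114); print('groove3 center pose',t); plan([t[0],t[1],90],YT+np.pi/2)
E
```

```text
groove3 center pose [540.1  78.2]
t 7.85 tcp [ 431.4 -154.    66.5] jaw -2.03 F [ 0.6  0.2 -0.4] w 23.2 q7 -1.66
tool x [-0.896  0.443 -0.019] y [ 0.016 -0.01  -1.   ] z [-0.443 -0.896  0.002]
SHIFT cm [  0.5   -2.42 -25.63]
TURN about tool y -0.56 (rad, tool)
```

View pics/w4.png

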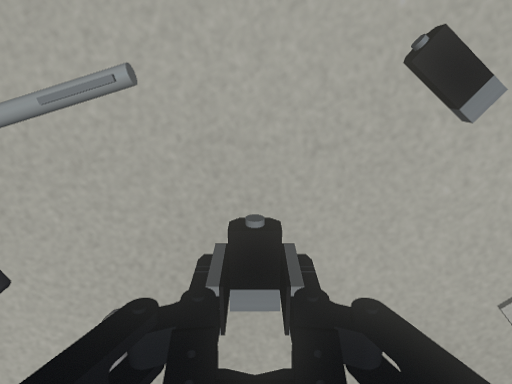

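The wrist view shows the 45 pack held squarely between the pads, nose at (255,215).

Call:
servo_tool(
  increments=[
    [0, -3, 0, -0.18, 0],
    [0, -3, 0, -0.18, 0],
    [0, 0, 0, -0.18, 0],
    [-2.6, 0, -4.4, 0, 0],
    [-2.6, 0, -4.4, 0, 0],
    [-2.6, 0, -4.4, 0, 0],
    [-2.6, 0, -4.4, 0, 0],
    [-2.0, 0, -3.4, 0, 0],
    [0, 0, 0, 0, 0],
    [0, 0, 0, 0, 0],
  ],
)

```text
clock: 9.1
eef_pos: [533.3, 72.9, 117.0]
orientation: [-0.035, 0.032, -0.703, 0.71]
force: [-0.3, 0.0, 0.3]
grip_width: 23.2
```

```bash
cat >> h.py <<'E'
def nose_ahead(tag,uv):
    """how far the held pack's nose tip lies ahead of the TCP (towards tool -x), mm, and sideways along tool z"""
    c=load(tag); p,M,s=pose(); d=M.T@(onz(c,[uv],p[2]+2)[0]-p); print('nose ahead',(-d[0]).round(1),'side',d[2].round(1))
E
python3 - <<'E'
from h import *
# pose at w4 time
c=load('w4'); p=np.array([431.4,-154.,66.5]); P=onz(c,[(255,214),(256,310)],p[2]+3)[:,:2]-p[:2]; x=np.array([-.896,.443]); print('nose,tail ahead',(-P@x).round(1),P@np.array([-.443,-.896]))
t=tw(-8,-114); plan([t[0],t[1],60],YT+np.pi/2)
E
```

```text
nose,tail ahead [ 24.6 -26.7] [0.29774862 0.80785575]
t 9.1 tcp [533.3  72.9 117. ] jaw -1.476 F [-0.3  0.   0.3] w 23.2 q7 -1.73
tool x [-0.996 -0.095 -0.002] y [ 0.003 -0.01  -1.   ] z [ 0.095 -0.995  0.01 ]
SHIFT cm [-0.72  5.7  -0.52]
TURN about tool y -0.006 (rad, tool)
```

Call:
servo_tool(
  increments=[
    [-0.7, 2, -0.5, -0.005, 0],
    [0, 3, 0, 0, 0],
    [0, 2, 0, 0, 0],
    [0, 1, 0, 0, 0],
    [0, 0, 0, 0, 0],
  ],
)

```text
clock: 9.72
eef_pos: [538.4, 71.6, 33.8]
orientation: [-0.033, 0.032, -0.702, 0.71]
force: [-0.8, -0.3, -0.6]
grip_width: 23.2
```

```bash
python3 - <<'E'
from h import *
t=tw(-8,-114); plan([t[0],t[1],26],YT+np.pi/2)
E
```

```text
t 9.72 tcp [538.4  71.6  33.8] jaw -1.479 F [-0.8 -0.3 -0.6] w 23.2 q7 -1.73
tool x [-0.996 -0.092 -0.   ] y [ 0.001 -0.011 -1.   ] z [ 0.092 -0.996  0.012]
SHIFT cm [-0.23  0.78 -0.65]
TURN about tool y -0.008 (rad, tool)
```

Call:
servo_tool(
  increments=[
    [-0.2, 0, -0.6, -0.008, 0],
    [0, 0.4, 0, 0, 0],
    [0, 0.2, 0, 0, 0],
    [0, 0, 0, 0, 0],
  ],
)

```text
clock: 10.22
eef_pos: [541.1, 78.1, 29.3]
orientation: [-0.037, 0.034, -0.702, 0.71]
force: [-0.0, 0.4, 0.3]
grip_width: 23.2
```

```bash
python3 - <<'E'
from h import *
t=tw(-8,-114); plan([t[0],t[1],26],YT+np.pi/2)
E
```

```text
t 10.22 tcp [541.1  78.1  29.3] jaw -1.47 F [-0.   0.4  0.3] w 23.2 q7 -1.74
tool x [-0.995 -0.1   -0.003] y [ 0.004 -0.011 -1.   ] z [ 0.1   -0.995  0.011]
SHIFT cm [ 0.1   0.33 -0.02]
TURN about tool y -0.0 (rad, tool)
```

Aligned. Lower to contact, release, and back off upward.

Call:
servo_tool(
  increments=[
    [0, 0.25, 0, 0, 0],
    [0, 0.1, 0, 0, 0],
    [0, 0, 0, 0, 0],
  ],
)

```text
clock: 10.6
eef_pos: [541.3, 78.6, 26.1]
orientation: [-0.037, 0.034, -0.703, 0.71]
force: [-0.2, 1.3, 0.7]
grip_width: 23.1
```

Call:
servo_tool(
  increments=[
    [0, 0, 0, 0, 0.5],
    [0, 0, 0, 0, 0.5],
    [0, 0, 0, 0, 0.5],
    [0, -2, 0, 0, 0.5],
    [0, -2, 0, 0, 0.5],
    [0, -1, 0, 0, 0],
    [5, 0, 0, 0, 0],
    [0, 0, 0, 0, 0],
    [0, 0, 0, 0, 0],
  ],
)

```text
clock: 11.72
eef_pos: [490.0, 73.2, 76.6]
orientation: [-0.037, 0.034, -0.702, 0.71]
force: [-0.1, 0.3, -0.5]
grip_width: 0.0
```

```bash
python3 - <<'E'
from h import *
c=grab('wrist','w5'); t=tw(-45,-114); plan([t[0],t[1],28],YT+np.pi/2)
E
```

```text
t 11.78 tcp [489.4  73.   76.4] jaw -1.471 F [-0.3  0.4 -0.6] w 0.1 q7 -1.75
tool x [-0.995 -0.1   -0.002] y [ 0.003 -0.011 -1.   ] z [ 0.1   -0.995  0.012]
SHIFT cm [-1.39  4.84 -0.07]
TURN about tool y -0.001 (rad, tool)
```

View pics/w5.png

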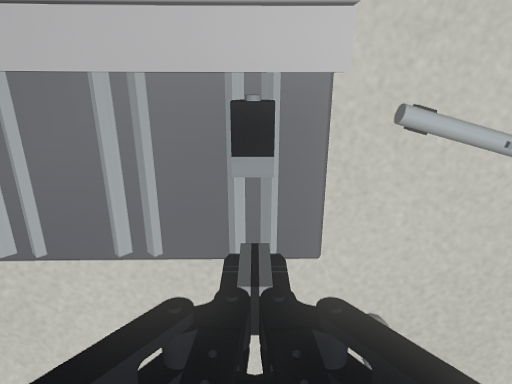

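The pack lies straight in groove 3 (tail at (252,177), nose at (252,97)), short of the hood. Lowering the shut fingers behind it to push.

Call:
servo_tool(
  increments=[
    [0.2, 2, -0.1, 0, 0],
    [0, 1.5, 0, 0, 0],
    [0, 1, 0, 0, 0],
    [0, 0.4, 0, 0, 0],
    [0, 0, 0, 0, 0],
  ],
)

```text
clock: 12.4
eef_pos: [491.0, 73.8, 25.6]
orientation: [-0.037, 0.033, -0.702, 0.71]
force: [-0.0, -0.1, -1.1]
grip_width: -0.1
```

```bash
python3 - <<'E'
from h import *
t=tw(-8,-114); plan([t[0],t[1],27],YT+np.pi/2)
E
```

```text
t 12.4 tcp [491.   73.8  25.6] jaw -1.471 F [-0.  -0.1 -1.1] w -0.1 q7 -1.76
tool x [-0.995 -0.099 -0.004] y [ 0.005 -0.011 -1.   ] z [ 0.099 -0.995  0.011]
SHIFT cm [-4.93 -0.12  0.05]
TURN about tool y -0.001 (rad, tool)
```

Call:
servo_tool(
  increments=[
    [-0.8, -0.15, 0, 0, 0],
    [-0.8, 0, 0, 0, 0],
    [-0.6, 0, 0, 0, 0],
    [-0.6, 0, 0, 0, 0],
    [-0.6, 0, 0, 0, 0],
    [-0.6, 0, 0, 0, 0],
    [-0.4, 0, 0, 0, 0],
    [-0.4, 0, 0, 0, 0],
  ],
)

```text
clock: 13.4
eef_pos: [542.9, 79.0, 28.6]
orientation: [-0.037, 0.033, -0.702, 0.71]
force: [-0.0, -0.1, -0.4]
grip_width: -0.0
```

```bash
python3 - <<'E'
from h import *
p,M,s=pose(); print(wt(p)); t=tw(-1,-114); plan([t[0],t[1],27],YT+np.pi/2)
c=grab('wrist','w6'); print(proj(c,[[*tw(10,-102),34.5],[*tw(10,-126),34.5],[*tw(27,-114),48]]).round(0).tolist())
E
```

```text
[[  -5.1 -113.5]]
t 13.4 tcp [542.9  79.   28.6] jaw -1.471 F [-0.  -0.1 -0.4] w -0.0 q7 -1.74
tool x [-0.995 -0.099 -0.006] y [ 0.007 -0.01  -1.   ] z [ 0.099 -0.995  0.011]
SHIFT cm [-0.41  0.16  0.04]
TURN about tool y -0.001 (rad, tool)
[[229.0, 237.0], [283.0, 236.0], [257.0, 213.0]]
```

Call:
servo_tool(
  increments=[
    [-0.2, 0.1, 0, 0, 0],
    [-0.15, 0, 0, 0, 0],
  ],
)

```text
clock: 13.7
eef_pos: [546.8, 79.4, 27.5]
orientation: [-0.037, 0.033, -0.702, 0.71]
force: [0.4, 1.0, 0.8]
grip_width: -0.0
```

Call:
servo_tool(
  increments=[
    [-0.15, 0, 0, 0, 0],
  ],
)

```text
clock: 13.82
eef_pos: [547.5, 79.4, 27.4]
orientation: [-0.037, 0.033, -0.702, 0.71]
force: [-6.9, 0.1, 4.9]
grip_width: -0.1
```

Call:
servo_tool(
  increments=[
    [-0.1, 0, 0, 0, 0],
  ],
)

```text
clock: 13.95
eef_pos: [547.4, 79.4, 27.3]
orientation: [-0.036, 0.034, -0.702, 0.71]
force: [-4.6, -0.2, 3.9]
grip_width: -0.1
```

Contact at tester x ≈ -0.5 with about 5–7 N and no further travel, so the 45 pack is home. Next is the 55 pack.

Call:
servo_tool(
  increments=[
    [1, 0, 0, 0, 0],
    [1, -2, 0, 0, 0],
    [0, -5, 0, 0, 0.5],
    [0, -3, 0, 0, 1],
    [1.8, 0, 5.8, 0, 1],
    [1.8, 0, 5.8, 0, 1],
    [1.8, 0, 5.8, 0, 1],
    [1.8, 0, 5.8, 0, 1],
    [1.8, 0, 5.8, 0, 1],
    [1.5, 0, 5.5, 0, 1],
    [0, 0, 0, -0.16, 1],
    [0, 0, 0, -0.16, 1],
    [0, 0, 0, 0, 1],
    [0, 0, 0, 0, 1],
  ],
)

```text
clock: 15.7
eef_pos: [456.1, -286.3, 134.4]
orientation: [-0.155, 0.143, -0.685, 0.698]
force: [0.4, -0.2, -0.2]
grip_width: 85.2
```

```bash
cat >> h.py <<'E'
def near(tag,xy,r=55,z=15):
    c=grab('wrist',tag); P=proj(c,[[*xy,z]])[0]; print('at px',P.round()); u,v=P.astype(int)
    packs(c,[(max(u-r,0),max(v-r,0),min(u+r,512),max(min(v+r,384),0))],z)
E
python3 - <<'E'
from h import *
near('w7',[459,-292]); plan([459,-292,6],.419+np.pi/2)
E
```

```text
at px [259. 185.]
roi 204 129 c [ 459.8 -291.4] LxW 57.2 24.6 yaw 0.416 band start 12.6
t 15.75 tcp [ 456.1 -286.2  134.4] jaw -1.145 F [-0.6 -0.3  0.8] w 85.2 q7 -0.77
tool x [-0.911 -0.413 -0.013] y [ 0.021 -0.015 -1.   ] z [ 0.413 -0.911  0.022]
SHIFT cm [ 0.15 12.85  0.36]
TURN about tool y 0.007 (rad, tool)
```

Call:
servo_tool(
  increments=[
    [0.1, 3, 0.3, 0.007, 0.6],
    [0, 4, 0, 0, 0.6],
    [0, 3, 0, 0, 0.6],
    [0, 1, 0, 0, 0.6],
    [0, 0, 0, 0, 0.6],
  ],
)

```text
clock: 16.38
eef_pos: [461.6, -290.1, 23.3]
orientation: [-0.152, 0.137, -0.684, 0.7]
force: [0.4, 0.2, 0.4]
grip_width: 51.5
```

```bash
python3 - <<'E'
from h import *
plan([459,-291.8,5.5],.416+np.pi/2)
E
```

```text
t 16.38 tcp [ 461.6 -290.1   23.3] jaw -1.159 F [0.4 0.2 0.4] w 51.5 q7 -0.81
tool x [-0.916 -0.401 -0.016] y [ 0.025 -0.017 -1.   ] z [ 0.401 -0.916  0.026]
SHIFT cm [0.34 1.78 0.01]
TURN about tool y -0.004 (rad, tool)
```

Call:
servo_tool(
  increments=[
    [0.2, 0.9, 0, 0, 0.6],
    [0.1, 0.6, 0, 0, 0.6],
    [0, 0.2, 0, 0, 0.6],
    [0, 0, 0, 0, 0.6],
  ],
)

```text
clock: 16.88
eef_pos: [460.5, -292.5, 7.7]
orientation: [-0.153, 0.136, -0.683, 0.701]
force: [0.7, -0.7, -0.9]
grip_width: 51.2
```

```bash
python3 - <<'E'
from h import *
plan([459,-291.8,5.5],.416+np.pi/2)
E
```

```text
t 16.88 tcp [ 460.5 -292.5    7.7] jaw -1.16 F [ 0.7 -0.7 -0.9] w 51.2 q7 -0.81
tool x [-0.916 -0.4   -0.018] y [ 0.028 -0.019 -0.999] z [ 0.4   -0.916  0.029]
SHIFT cm [ 0.12  0.22 -0.13]
TURN about tool y -0.005 (rad, tool)
```

Call:
servo_tool(
  increments=[
    [0.1, 0.2, -0.1, 0, 0.6],
    [0, 0, 0, 0, 0],
    [0, 0, 0, 0, 0],
    [0, 0, 0, 0, 0],
    [0, 0, 0, 0, 0],
    [0, -3, 0, 0, 0],
    [0, -5, 0, 0, 0],
    [0, -5, 0, 0.155, 0],
    [0, 0, 0, 0.155, 0],
    [0, 0, 0, 0, 0],
  ],
)

```text
clock: 18.12
eef_pos: [455.2, -289.2, 139.5]
orientation: [-0.043, 0.024, -0.699, 0.713]
force: [-0.5, -0.2, 0.1]
grip_width: 23.4
```

```bash
cat >> h.py <<'E'
def held(tag):
    """nose end of the held pack: rows of dark column at image centre; prints band/dark boundary and nose ahead of TCP"""
    c=grab('wrist',tag); p,M,s=pose(); g=cv2.cvtColor(c['img'],cv2.COLOR_BGR2GRAY)
    h=np.arange(-60,61,1.0); P=[p-M[:,0]*a-M[:,1]*10 for a in h]; uv=proj(c,P).round().astype(int)
    ok=(uv[:,1]>0)&(uv[:,1]<384)&(uv[:,0]>0)&(uv[:,0]<512)
    print('ahead:gray(top plane)',' '.join(f'{int(a)}:{g[v,u]}' for a,(u,v) in zip(h[ok],uv[ok]) if int(a)%3==0))
E
python3 - <<'E'
from h import *
held('w8'); t=tw(-12,-38); plan([*t,120],YT+np.pi/2)
E
```

```text
ahead:gray(top plane) -60:156 -57:154 -54:98 -51:78 -48:78 -45:80 -42:81 -39:158 -36:140 -33:157 -30:153 -27:131 -24:114 -21:113 -18:111 -15:27 -12:31 -9:29 -6:30 -3:28 0:29 3:32 6:33 9:35 12:38 15:40 18:43 21:45 24:48 27:119 30:75 33:158 36:160 39:160 42:156 45:162 48:161 51:155 54:158 57:158 60:157
t 18.18 tcp [ 455.4 -289.3  139.5] jaw -1.475 F [0.7 0.4 0.2] w 23.3 q7 -1.02
tool x [-0.995 -0.096 -0.027] y [ 0.029 -0.018 -0.999] z [ 0.096 -0.995  0.021]
SHIFT cm [-11.5    1.34 -43.4 ]
TURN about tool y -0.004 (rad, tool)
```

Call:
servo_tool(
  increments=[
    [-1.6, 0, -6, 0, 0],
    [-1.6, 0, -6, 0, 0],
    [-1.6, 0, -6, 0, 0],
    [-1.6, 0, -6, 0, 0],
    [-1.6, 0, -6, 0, 0],
    [-1.6, 0, -6, 0, 0],
    [-1.6, 0, -5, 0, 0],
    [-0.3, 2, -2.4, -0.004, 0],
    [0, 0, 0, 0, 0],
    [0, 0, 0, 0, 0],
  ],
)

```text
clock: 19.42
eef_pos: [523.7, 161.0, 104.8]
orientation: [-0.054, 0.041, -0.697, 0.713]
force: [0.5, -0.4, -0.4]
grip_width: 22.9
```

```bash
python3 - <<'E'
from h import *
t=tw(-12,-38); plan([*t,32],YT+np.pi/2)
E
```

```text
t 19.43 tcp [523.7 161.  104.8] jaw -1.437 F [ 0.5 -0.4 -0.4] w 22.9 q7 -1.88
tool x [-0.991 -0.133 -0.016] y [ 0.02  -0.021 -1.   ] z [ 0.133 -0.991  0.024]
SHIFT cm [-0.26  7.3   0.64]
TURN about tool y 0.033 (rad, tool)
```

Call:
servo_tool(
  increments=[
    [-0.3, 2, 0.6, 0.033, 0],
    [0, 3, 0, 0, 0],
    [0, 1.5, 0, 0, 0],
    [0, 0.5, 0, 0, 0],
    [0, 0, 0, 0, 0],
  ],
)

```text
clock: 20.05
eef_pos: [531.1, 147.5, 35.9]
orientation: [-0.041, 0.026, -0.698, 0.715]
force: [-0.2, 0.8, -0.6]
grip_width: 23.2
```

```bash
python3 - <<'E'
from h import *
t=tw(-12,-38); plan([*t,27],YT+np.pi/2)
E
```

```text
t 20.05 tcp [531.1 147.5  35.9] jaw -1.476 F [-0.2  0.8 -0.6] w 23.2 q7 -1.9
tool x [-0.995 -0.096 -0.02 ] y [ 0.023 -0.023 -0.999] z [ 0.095 -0.995  0.025]
SHIFT cm [ 0.22  0.87 -0.64]
TURN about tool y -0.005 (rad, tool)
```

Call:
servo_tool(
  increments=[
    [0.2, 0, -0.6, -0.005, 0],
    [0, 0.4, 0, 0, 0],
    [0, 0.2, 0, 0, 0],
    [0, 0, 0, 0, 0],
  ],
)

```text
clock: 20.55
eef_pos: [529.5, 154.3, 31.2]
orientation: [-0.045, 0.027, -0.698, 0.714]
force: [-0.1, -0.3, -0.4]
grip_width: 23.2
```

```bash
python3 - <<'E'
from h import *
t=tw(-12,-38); plan([*t,26],YT+np.pi/2)
E
```

```text
t 20.55 tcp [529.5 154.3  31.2] jaw -1.469 F [-0.1 -0.3 -0.4] w 23.2 q7 -1.9
tool x [-0.995 -0.102 -0.023] y [ 0.025 -0.021 -0.999] z [ 0.101 -0.995  0.024]
SHIFT cm [0.12 0.52 0.07]
TURN about tool y 0.001 (rad, tool)
```

Call:
servo_tool(
  increments=[
    [0.1, 0.3, 0.1, 0, 0],
    [0, 0.15, 0, 0, 0],
    [0, 0.1, 0, 0, 0],
    [0, 0, 0, 0, 0],
  ],
)

```text
clock: 21.05
eef_pos: [528.9, 154.0, 25.9]
orientation: [-0.045, 0.027, -0.699, 0.714]
force: [0.2, -0.2, 0.6]
grip_width: 23.3
```

Call:
servo_tool(
  increments=[
    [0, 0, 0, 0, 0.5],
    [0, 0, 0, 0, 0.5],
    [0, 0, 0, 0, 0.5],
    [0, -2, 0, 0, 0.5],
    [0, -2, 0, 0, 0.5],
    [0, -1, 0, 0, 0],
    [5.5, 0, 0, 0, 0],
    [0, 0, 0, 0, 0],
    [0, 0, 0, 0, 0],
  ],
)

```text
clock: 22.18
eef_pos: [471.2, 148.1, 75.0]
orientation: [-0.044, 0.027, -0.698, 0.714]
force: [0.5, -0.4, -0.3]
grip_width: 0.1
```

```bash
cat >> h.py <<'E'
def groove(tag,y,z=34.5):
    """profile along a groove at the pack's top height, tester x: gray"""
    c=grab('wrist',tag); g=cv2.cvtColor(c['img'],cv2.COLOR_BGR2GRAY)
    for yy in (y,y+9,y-9):
        xs=np.arange(-70,26,3); uv=proj(c,[[*tw(x,yy),z] for x in xs]).round().astype(int)
        print(yy,' '.join(f'{x}:{g[v,u]}' for x,(u,v) in zip(xs,uv) if 0<=u<512 and 0<=v<384))
E
python3 - <<'E'
from h import *
groove('w9',-38); t=tw(-65,-38); plan([*t,27],YT+np.pi/2)
E
```

```text
-38 -70:116 -67:117 -64:116 -61:117 -58:118 -55:117 -52:116 -49:117 -46:117 -43:116 -40:130 -37:157 -34:156 -31:154 -28:154 -25:54 -22:53 -19:52 -16:53 -13:53 -10:52 -7:54 -4:54 -1:55 2:57 5:59 8:62 11:62 14:159 17:121 20:123 23:124
-29 -70:173 -67:173 -64:173 -61:172 -58:173 -55:173 -52:173 -49:173 -46:172 -43:173 -40:172 -37:158 -34:156 -31:154 -28:154 -25:54 -22:51 -19:51 -16:52 -13:52 -10:52 -7:52 -4:54 -1:53 2:56 5:58 8:59 11:62 14:170 17:171 20:172 23:172
-47 -70:152 -67:152 -64:152 -61:151 -58:152 -55:152 -52:151 -49:150 -46:150 -43:151 -40:152 -37:157 -34:155 -31:155 -28:156 -25:55 -22:53 -19:54 -16:53 -13:55 -10:54 -7:55 -4:56 -1:57 2:59 5:62 8:63 11:64 14:147 17:148 20:149 23:150
t 22.23 tcp [470.6 147.9  74.8] jaw -1.47 F [-0.4 -1.2  0.2] w -0.4 q7 -1.93
tool x [-0.995 -0.101 -0.021] y [ 0.024 -0.022 -0.999] z [ 0.101 -0.995  0.024]
SHIFT cm [-0.4   4.79 -0.09]
TURN about tool y 0.0 (rad, tool)
```

Pack seated straight: tail at x ≈ -38.5, body end at 13. Pushing it.

Call:
servo_tool(
  increments=[
    [-0.4, 2, -0.1, 0, 0],
    [0, 1.5, 0, 0, 0],
    [0, 0.8, 0, 0, 0],
    [0, 0.2, 0, 0, 0],
    [-0.8, 0, 0, 0, 0],
    [-0.8, 0, 0, 0, 0],
    [-0.6, 0, 0, 0, 0],
    [-0.6, 0, 0, 0, 0],
    [-0.6, 0, 0, 0, 0],
    [-0.6, 0, 0, 0, 0],
    [0, 0, 0, 0, 0],
  ],
)

```text
clock: 23.6
eef_pos: [522.9, 153.3, 30.7]
orientation: [-0.045, 0.026, -0.698, 0.714]
force: [-0.7, -0.0, 0.1]
grip_width: 0.1
```

```bash
python3 - <<'E'
from h import *
t=tw(-10.5,-38); plan([*t,27],YT+np.pi/2)
E
```

```text
t 23.6 tcp [522.9 153.3  30.7] jaw -1.472 F [-0.7 -0.   0.1] w 0.1 q7 -1.91
tool x [-0.995 -0.1   -0.026] y [ 0.028 -0.02  -0.999] z [ 0.099 -0.995  0.023]
SHIFT cm [-0.69  0.39  0.05]
TURN about tool y -0.001 (rad, tool)
```

Call:
servo_tool(
  increments=[
    [-0.2, 0.35, 0, 0, 0],
    [-0.2, 0, 0, 0, 0],
  ],
)

```text
clock: 23.85
eef_pos: [526.4, 153.6, 27.0]
orientation: [-0.044, 0.026, -0.698, 0.714]
force: [-0.6, 0.4, -0.3]
grip_width: -0.0
```

Call:
servo_tool(
  increments=[
    [-0.15, 0, 0, 0, 0],
    [-0.1, 0, 0, 0, 0],
  ],
)

```text
clock: 24.1
eef_pos: [528.8, 153.8, 27.0]
orientation: [-0.044, 0.026, -0.698, 0.714]
force: [-0.1, -0.1, 1.5]
grip_width: 0.0
```

Call:
servo_tool(
  increments=[
    [-0.12, 0, 0, 0, 0],
  ],
)

```text
clock: 24.22
eef_pos: [530.0, 153.9, 27.0]
orientation: [-0.044, 0.026, -0.698, 0.714]
force: [-2.7, -0.0, 0.5]
grip_width: -0.2
```

Call:
servo_tool(
  increments=[
    [-0.12, 0, 0, 0, 0],
  ],
)

```text
clock: 24.35
eef_pos: [530.1, 153.9, 26.9]
orientation: [-0.044, 0.027, -0.698, 0.714]
force: [-6.4, -0.7, 4.5]
grip_width: 0.3
```

Home at tester x ≈ -10.5, as predicted, with a 6 N stop force. Next is the 65 pack.

Call:
servo_tool(
  increments=[
    [1, 0, 0, 0, 0],
    [1, -2, 0, 0, 0],
    [0, -5, 0, 0, 0.5],
    [0, -4, 0, 0, 1],
    [0.7, 0, 6, 0, 1],
    [0.6, 0, 6, 0, 1],
    [0.6, 0, 6, 0, 1],
    [0.6, 0, 6, 0, 1],
    [0.6, 0, 6, 0.07, 1],
    [0.6, 0, 6, 0.073, 1],
    [-5, 0, 0, 0, 1],
    [-5, 0, 0, 0, 1],
    [0, 0, 0, 0, 1],
    [0, 0, 0, 0, 1],
  ],
)

```text
clock: 26.1
eef_pos: [603.0, -224.0, 151.7]
orientation: [0.004, -0.03, -0.699, 0.715]
force: [-0.3, 0.2, 0.3]
grip_width: 85.5
```

```bash
python3 - <<'E'
from h import *
near('w10',[627,-221],75); plan([627,-221,15],-.043+np.pi/2)
E
```

```text
at px [246. 156.]
roi 171 80 c [ 628.2 -220.3] LxW 65.4 24.5 yaw -0.024 band start 12.6
t 26.15 tcp [ 603.1 -223.8  151.8] jaw -1.619 F [-0.2  0.3 -0.3] w 85.7 q7 -1.33
tool x [-0.998  0.047 -0.038] y [ 0.037 -0.023 -0.999] z [-0.048 -0.999  0.022]
SHIFT cm [-1.85 13.75 -0.69]
TURN about tool y -0.005 (rad, tool)
```

Call:
servo_tool(
  increments=[
    [-1.3, 3, -0.5, -0.012, 0.6],
    [-0.6, 4, -0.2, 0, 0.6],
    [0, 4, 0, 0, 0.6],
    [0, 1, 0, 0, 0.6],
    [0, 0, 0, 0, 0.6],
  ],
)

```text
clock: 26.78
eef_pos: [625.1, -220.4, 33.0]
orientation: [-0.001, -0.027, -0.698, 0.715]
force: [-0.7, -0.8, -0.4]
grip_width: 51.2
```

```bash
python3 - <<'E'
from h import *
plan([627.5,-220.5,6],-.033+np.pi/2)
E
```

```text
t 26.77 tcp [ 625.1 -220.4   33. ] jaw -1.607 F [-0.7 -0.8 -0.4] w 51.2 q7 -1.34
tool x [-0.999  0.036 -0.04 ] y [ 0.039 -0.025 -0.999] z [-0.037 -0.999  0.023]
SHIFT cm [-0.13  2.7  -0.06]
TURN about tool y -0.004 (rad, tool)
```

Call:
servo_tool(
  increments=[
    [-0.1, 1.5, 0, 0, 0.6],
    [0, 1, 0, 0, 0.6],
    [0, 0.3, 0, 0, 0.6],
    [0, 0, 0, 0, 0.6],
  ],
)

```text
clock: 27.28
eef_pos: [628.9, -221.9, 6.8]
orientation: [-0.003, -0.029, -0.698, 0.716]
force: [-0.4, 0.2, -0.3]
grip_width: 51.2
```

```bash
python3 - <<'E'
from h import *
plan([627.5,-220.5,6],-.033+np.pi/2)
E
```

```text
t 27.27 tcp [ 628.9 -221.9    6.8] jaw -1.608 F [-0.4  0.2 -0.3] w 51.2 q7 -1.34
tool x [-0.998  0.036 -0.045] y [ 0.044 -0.026 -0.999] z [-0.037 -0.999  0.025]
SHIFT cm [ 0.14  0.07 -0.13]
TURN about tool y -0.004 (rad, tool)
```

Call:
servo_tool(
  increments=[
    [0.1, 0.1, -0.1, 0, 0.6],
    [0, 0, 0, 0, 0],
    [0, 0, 0, 0, 0],
    [0, 0, 0, 0, 0],
    [0, 0, 0, 0, 0],
    [0, -3, 0, 0, 0],
    [0, -5, 0, 0, 0],
    [0, -5, 0, 0, 0],
    [5.5, 0, 0, 0, 0],
    [5.5, 0, 0, -0.07, 0],
    [0, 0, 0, -0.07, 0],
    [0, 0, 0, 0, 0],
  ],
)

```text
clock: 28.78
eef_pos: [509.3, -213.2, 135.2]
orientation: [-0.053, 0.022, -0.695, 0.716]
force: [-0.1, -0.4, 0.1]
grip_width: 23.3
```

```bash
python3 - <<'E'
from h import *
held('w11'); t=tw(-17,38); plan([*t,120],YT+np.pi/2)
E
```

```text
ahead:gray(top plane) -60:134 -57:158 -54:154 -51:156 -48:152 -45:157 -42:154 -39:153 -36:153 -33:155 -30:113 -27:113 -24:114 -21:112 -18:31 -15:31 -12:29 -9:28 -6:26 -3:30 0:28 3:31 6:30 9:32 12:35 15:39 18:39 21:42 24:44 27:48 30:50 33:119 36:76 39:163 42:166 45:156 48:161 51:161 54:155 57:160 60:156
t 28.82 tcp [ 508.9 -213.3  135. ] jaw -1.466 F [-0.2  0.7 -0.5] w 23.0 q7 -1.19
tool x [-0.993 -0.106 -0.041] y [ 0.045 -0.027 -0.999] z [ 0.105 -0.994  0.032]
SHIFT cm [ -5.32   0.34 -43.88]
TURN about tool y 0.005 (rad, tool)
```

Call:
servo_tool(
  increments=[
    [-0.7, 0, -6, 0, 0],
    [-0.7, 0, -6, 0, 0],
    [-0.7, 0, -6, 0, 0],
    [-0.7, 0, -6, 0, 0],
    [-0.7, 0, -6, 0, 0],
    [-0.7, 0, -6, 0, 0],
    [-0.7, 0, -5, 0, 0],
    [-0.3, 2, -2.5, 0, 0],
    [0, 0, 0, 0, 0],
    [0, 0, 0, 0, 0],
  ],
)

```text
clock: 30.08
eef_pos: [526.2, 240.0, 100.7]
orientation: [-0.049, 0.014, -0.696, 0.716]
force: [0.9, -0.4, -1.2]
grip_width: 23.1
```

```bash
python3 - <<'E'
from h import *
t=tw(-18,38); plan([*t,36],YT+np.pi/2)
E
```

```text
t 30.07 tcp [526.2 240.  100.7] jaw -1.482 F [ 0.9 -0.4 -1.2] w 23.1 q7 -2.04
tool x [-0.995 -0.09  -0.047] y [ 0.05  -0.027 -0.998] z [ 0.088 -0.996  0.031]
SHIFT cm [1.54 6.43 0.86]
TURN about tool y -0.012 (rad, tool)
```

Call:
servo_tool(
  increments=[
    [1.3, 2, 0.8, -0.012, 0],
    [0, 2, 0, 0, 0],
    [0, 1.5, 0, 0, 0],
    [0, 0.5, 0, 0, 0],
    [0, 0, 0, 0, 0],
  ],
)

```text
clock: 30.7
eef_pos: [520.1, 224.2, 41.4]
orientation: [-0.051, 0.014, -0.696, 0.717]
force: [1.7, 0.7, -0.1]
grip_width: 22.9
```

```bash
python3 - <<'E'
from h import *
t=tw(-18,38); plan([*t,27],YT+np.pi/2)
E
```

```text
t 30.7 tcp [520.1 224.2  41.4] jaw -1.479 F [ 1.7  0.7 -0.1] w 22.9 q7 -2.04
tool x [-0.994 -0.093 -0.051] y [ 0.054 -0.027 -0.998] z [ 0.091 -0.995  0.032]
SHIFT cm [ 0.55  1.4  -0.51]
TURN about tool y -0.009 (rad, tool)
```

Call:
servo_tool(
  increments=[
    [0.5, 0.2, -0.5, -0.009, 0],
    [0, 0.6, 0, 0, 0],
    [0, 0.3, 0, 0, 0],
    [0, 0, 0, 0, 0],
  ],
)

```text
clock: 31.2
eef_pos: [515.5, 229.5, 30.5]
orientation: [-0.055, 0.017, -0.696, 0.716]
force: [-0.2, -0.1, -1.2]
grip_width: 23.3
```

```bash
python3 - <<'E'
from h import *
t=tw(-18,38); plan([*t,26.5],YT+np.pi/2)
E
```

```text
t 31.2 tcp [515.5 229.5  30.5] jaw -1.469 F [-0.2 -0.1 -1.2] w 23.3 q7 -2.04
tool x [-0.993 -0.103 -0.053] y [ 0.056 -0.026 -0.998] z [ 0.101 -0.994  0.032]
SHIFT cm [0.09 0.39 0.09]
TURN about tool y 0.001 (rad, tool)
```

Call:
servo_tool(
  increments=[
    [0.1, 0.25, 0.1, 0, 0],
    [0, 0.15, 0, 0, 0],
    [0, 0, 0, 0, 0],
  ],
)

```text
clock: 31.58
eef_pos: [514.9, 228.6, 26.5]
orientation: [-0.055, 0.017, -0.696, 0.716]
force: [-1.0, 0.8, 0.7]
grip_width: 23.3
```

Call:
servo_tool(
  increments=[
    [0, 0, 0, 0, 0.5],
    [0, 0, 0, 0, 0.5],
    [0, 0, 0, 0, 0.5],
    [0, -2, 0, 0, 0.5],
    [0, -2, 0, 0, 0.5],
    [0, -1, 0, 0, 0],
    [6, 0, 0, 0, 0],
    [0, 0, 0, 0, 0],
    [0, 0, 0, 0, 0],
  ],
)

```text
clock: 32.7
eef_pos: [450.9, 222.7, 74.0]
orientation: [-0.055, 0.017, -0.696, 0.716]
force: [-0.1, 0.7, -0.4]
grip_width: 0.1
```

```bash
python3 - <<'E'
from h import *
groove('w12',38); t=tw(-75,38); plan([*t,27],YT+np.pi/2)
E
```

```text
38 -70:115 -67:114 -64:114 -61:114 -58:114 -55:113 -52:113 -49:153 -46:154 -43:154 -40:155 -37:53 -34:51 -31:51 -28:50 -25:50 -22:49 -19:50 -16:50 -13:50 -10:52 -7:53 -4:52 -1:54 2:56 5:58 8:60 11:54 14:119 17:116 20:116 23:117
47 -70:172 -67:172 -64:171 -61:172 -58:171 -55:171 -52:171 -49:154 -46:154 -43:153 -40:154 -37:51 -34:50 -31:50 -28:49 -25:48 -22:48 -19:49 -16:50 -13:50 -10:49 -7:52 -4:52 -1:53 2:55 5:56 8:58 11:51 14:169 17:171 20:171 23:171
29 -70:152 -67:152 -64:152 -61:151 -58:150 -55:149 -52:150 -49:153 -46:154 -43:155 -40:156 -37:53 -34:52 -31:52 -28:51 -25:52 -22:52 -19:51 -16:52 -13:52 -10:54 -7:54 -4:55 -1:56 2:58 5:60 8:61 11:56 14:147 17:148 20:147 23:148
t 32.75 tcp [450.3 222.4  73.8] jaw -1.47 F [ 0.1 -0.2  0. ] w -0.1 q7 -2.1
tool x [-0.993 -0.102 -0.051] y [ 0.054 -0.027 -0.998] z [ 0.1   -0.994  0.032]
SHIFT cm [-0.55  4.71 -0.11]
TURN about tool y 0.0 (rad, tool)
```

Call:
servo_tool(
  increments=[
    [-0.3, 2, -0.1, 0, 0],
    [0, 1.5, 0, 0, 0],
    [0, 0.9, 0, 0, 0],
    [0, 0.2, 0, 0, 0],
    [-0.8, 0.04, 0, 0, 0],
    [-0.8, 0.04, 0, 0, 0],
    [-0.6, 0.03, 0, 0, 0],
    [-0.6, 0.03, 0, 0, 0],
    [-0.6, 0.03, 0, 0, 0],
    [-0.6, 0.03, 0, 0, 0],
    [0, 0, 0, 0, 0],
  ],
)

```text
clock: 34.12
eef_pos: [502.1, 227.2, 27.4]
orientation: [-0.055, 0.015, -0.696, 0.716]
force: [-0.9, 0.4, -0.1]
grip_width: -0.3
```

```bash
python3 - <<'E'
from h import *
t=tw(-20.5,38); plan([*t,27.5],YT+np.pi/2)
E
```

```text
t 34.12 tcp [502.1 227.2  27.4] jaw -1.472 F [-0.9  0.4 -0.1] w -0.3 q7 -2.06
tool x [-0.993 -0.1   -0.055] y [ 0.057 -0.026 -0.998] z [ 0.098 -0.995  0.031]
SHIFT cm [-1.03  0.05  0.  ]
TURN about tool y -0.002 (rad, tool)
```

Call:
servo_tool(
  increments=[
    [-0.4, 0.02, 0, 0, 0],
    [-0.3, 0.02, 0, 0, 0],
  ],
)

```text
clock: 34.38
eef_pos: [508.8, 227.9, 27.3]
orientation: [-0.055, 0.016, -0.696, 0.716]
force: [-0.2, -0.0, 0.3]
grip_width: -0.3
```

Call:
servo_tool(
  increments=[
    [-0.15, 0.01, 0, 0, 0],
    [-0.1, 0, 0, 0, 0],
  ],
)

```text
clock: 34.62
eef_pos: [511.1, 228.1, 27.3]
orientation: [-0.055, 0.016, -0.696, 0.716]
force: [-1.7, -0.1, 0.5]
grip_width: 0.0
```

Call:
servo_tool(
  increments=[
    [-0.12, 0, 0, 0, 0],
  ],
)

```text
clock: 34.75
eef_pos: [512.3, 228.2, 27.4]
orientation: [-0.055, 0.016, -0.696, 0.716]
force: [-0.0, -0.2, 0.2]
grip_width: -0.2
```

Call:
servo_tool(
  increments=[
    [-0.12, 0, 0, 0, 0],
  ],
)

```text
clock: 34.88
eef_pos: [512.7, 228.3, 27.3]
orientation: [-0.054, 0.017, -0.696, 0.716]
force: [-5.8, 0.7, 4.0]
grip_width: -0.1
```

```bash
python3 - <<'E'
from h import *
t=tw(-20.5,38); plan([*t,27.5],YT+np.pi/2)
E
```

```text
t 34.88 tcp [512.7 228.3  27.3] jaw -1.471 F [-5.8  0.7  4. ] w -0.1 q7 -2.05
tool x [-0.994 -0.101 -0.051] y [ 0.054 -0.027 -0.998] z [ 0.099 -0.995  0.032]
SHIFT cm [ 0.03 -0.02  0.  ]
TURN about tool y -0.001 (rad, tool)
```

Home at -20.4. Next is the 75 pack.

Call:
servo_tool(
  increments=[
    [1, 0, 0, 0, 0],
    [1, -2, 0, 0, 0],
    [0, -5, 0, 0, 0.5],
    [0, -4, 0, 0, 1],
    [0.6, 0, 6, 0, 1],
    [0.6, 0, 6, 0, 1],
    [0.6, 0, 6, 0, 1],
    [0.6, 0, 6, 0, 1],
    [0.6, 0, 6, 0, 1],
    [0.6, 0, 6, 0, 1],
    [0.6, 0, 6, 0, 1],
    [0.6, 0, 6, 0, 1],
    [0.6, 0, 6, 0, 1],
    [0, 0, 6, 0, 1],
    [0, 0, 0, 0.18, 1],
    [0, 0, 0, 0.18, 1],
    [-4, 0, 0, 0, 1],
    [0, 0, 0, 0, 1],
    [0, 0, 0, 0, 1],
  ],
)

```text
clock: 37.25
eef_pos: [529.8, -401.1, 157.9]
orientation: [0.069, -0.119, -0.693, 0.707]
force: [-0.8, -0.1, -0.4]
grip_width: 85.5
```

```bash
python3 - <<'E'
from h import *
near('w13',[571,-404],80); plan([571,-404,30],-.276+np.pi/2)
E
```

```text
at px [243. 141.]
roi 163 60 c [ 571.  -406.4] LxW 74.3 24.1 yaw -0.263 band start 12.6
t 37.3 tcp [ 530.2 -400.8  158. ] jaw -1.838 F [0.6 0.1 0.1] w 85.2 q7 -1.17
tool x [-0.962  0.262 -0.073] y [ 0.068 -0.029 -0.997] z [-0.264 -0.965  0.01 ]
SHIFT cm [-3.08 13.05 -0.9 ]
TURN about tool y 0.009 (rad, tool)
```

Call:
servo_tool(
  increments=[
    [-1.5, 2, -0.4, 0, 0.6],
    [-1.5, 2, -0.4, 0, 0.6],
    [0, 2, 0, 0, 0.6],
    [0, 2, 0, 0, 0.6],
    [0, 2, 0, 0, 0.6],
    [0, 1, 0, 0, 0.6],
    [0, 0, 0, 0, 0.6],
  ],
)

```text
clock: 38.17
eef_pos: [569.0, -403.8, 45.3]
orientation: [0.069, -0.119, -0.693, 0.707]
force: [0.4, 0.1, -0.2]
grip_width: 51.2
```

```bash
python3 - <<'E'
from h import *
plan([570.5,-405.5,6],-.268+np.pi/2)
E
```

```text
t 38.17 tcp [ 569.  -403.8   45.3] jaw -1.838 F [ 0.4  0.1 -0.2] w 51.2 q7 -1.19
tool x [-0.962  0.263 -0.073] y [ 0.068 -0.029 -0.997] z [-0.264 -0.964  0.01 ]
SHIFT cm [0.1  3.93 0.08]
TURN about tool y 0.001 (rad, tool)
```

Call:
servo_tool(
  increments=[
    [0.1, 1.5, 0.1, 0, 0.6],
    [0, 1.5, 0, 0, 0.6],
    [0, 0.8, 0, 0, 0.6],
    [0, 0.1, 0, 0, 0.6],
    [0, 0, 0, 0, 0.6],
  ],
)

```text
clock: 38.8
eef_pos: [571.0, -406.5, 4.8]
orientation: [0.068, -0.12, -0.693, 0.708]
force: [0.7, 0.3, -0.1]
grip_width: 51.1
```

```bash
python3 - <<'E'
from h import *
plan([570.5,-405.5,6],-.268+np.pi/2)
E
```

```text
t 38.8 tcp [ 571.  -406.5    4.8] jaw -1.838 F [ 0.7  0.3 -0.1] w 51.1 q7 -1.18
tool x [-0.962  0.263 -0.075] y [ 0.069 -0.03  -0.997] z [-0.264 -0.964  0.011]
SHIFT cm [ 0.07 -0.13 -0.08]
TURN about tool y 0.0 (rad, tool)
```

Call:
servo_tool(
  increments=[
    [0, -0.1, -0.1, 0, 0.6],
    [0, 0, 0, 0, 0],
    [0, 0, 0, 0, 0],
    [0, 0, 0, 0, 0],
    [0, 0, 0, 0, 0],
    [0, -2, 0, 0, 0],
    [0, -3, 0, 0, 0],
    [0, -3, 0, 0, 0],
    [0, -3, 0, 0, 0],
    [0, -2, 0, 0, 0],
    [0, 0, 0, -0.12, 0],
    [0, 0, 0, -0.12, 0],
    [0, 0, 0, -0.12, 0],
    [0, 0, 0, 0, 0],
  ],
)

```text
clock: 40.55
eef_pos: [562.4, -402.8, 153.8]
orientation: [-0.063, 0.009, -0.691, 0.72]
force: [-0.3, -0.1, -0.1]
grip_width: 23.3
```

```bash
python3 - <<'E'
from h import *
held('w14'); t=tw(-23,114); plan([*t,120],YT+np.pi/2)
E
```

```text
ahead:gray(top plane) -60:174 -57:163 -54:167 -51:166 -48:161 -45:164 -42:171 -39:169 -36:125 -33:127 -30:126 -27:124 -24:36 -21:36 -18:35 -15:32 -12:31 -9:31 -6:31 -3:32 0:34 3:34 6:36 9:36 12:40 15:39 18:44 21:45 24:48 27:51 30:52 33:56 36:58 39:133 42:105 45:169 48:175 51:173 54:171 57:171 60:170
t 40.6 tcp [ 562.5 -402.9  153.9] jaw -1.473 F [ 0.1  0.4 -0.5] w 22.9 q7 -0.9
tool x [-0.992 -0.101 -0.074] y [ 0.078 -0.037 -0.996] z [ 0.098 -0.994  0.045]
SHIFT cm [ -0.91   0.28 -70.97]
TURN about tool y -0.002 (rad, tool)
```

Call:
servo_tool(
  increments=[
    [-0.1, 0, -4, 0, 0],
    [-0.1, 0, -5, 0, 0],
    [-0.1, 0, -5, 0, 0],
    [-0.1, 0, -5, 0, 0],
    [0, 0, -5, 0, 0],
    [0, 0, -5, 0, 0],
    [0, 0, -5, 0, 0],
    [0, 0, -5, 0, 0],
    [-0.1, 0, -5, 0, 0],
    [-0.1, 0, -5, 0, 0],
    [-0.1, 0, -5, 0, 0],
    [-0.1, 0, -5, 0, 0],
    [-0.1, 0, -5, 0, 0],
    [-0.1, 0, -4, 0, 0],
    [0, 0, -3, 0, 0],
    [0, 0, 0, 0, 0],
    [0, 0, 0, 0, 0],
  ],
)

```text
clock: 42.72
eef_pos: [520.1, 327.2, 129.9]
orientation: [-0.047, -0.016, -0.692, 0.72]
force: [-0.4, -0.5, -0.2]
grip_width: 23.0
```

```bash
python3 - <<'E'
from h import *
t=tw(-23,114); plan([*t,50],YT+np.pi/2)
E
```

```text
t 42.73 tcp [520.1 327.2 129.9] jaw -1.528 F [-0.4 -0.5 -0.2] w 23.0 q7 -2.21
tool x [-0.995 -0.046 -0.088] y [ 0.09  -0.037 -0.995] z [ 0.043 -0.998  0.041]
SHIFT cm [2.59 7.88 1.96]
TURN about tool y -0.058 (rad, tool)
```

Call:
servo_tool(
  increments=[
    [1.3, 1, 1, -0.03, 0],
    [1.3, 1, 1, -0.03, 0],
    [0, 2, 0, 0, 0],
    [0, 2, 0, 0, 0],
    [0, 1.5, 0, 0, 0],
    [0, 0, 0, 0, 0],
  ],
)

```text
clock: 43.48
eef_pos: [504.4, 294.4, 54.5]
orientation: [-0.064, -0.0, -0.69, 0.721]
force: [-0.2, -1.2, 0.1]
grip_width: 23.6
```

```bash
python3 - <<'E'
from h import *
t=tw(-23,114); plan([*t,34],YT+np.pi/2)
E
```

```text
t 43.48 tcp [504.4 294.4  54.5] jaw -1.483 F [-0.2 -1.2  0.1] w 23.6 q7 -2.16
tool x [-0.992 -0.092 -0.089] y [ 0.092 -0.039 -0.995] z [ 0.088 -0.995  0.047]
SHIFT cm [ 0.31  1.98 -1.02]
TURN about tool y -0.013 (rad, tool)
```

Call:
servo_tool(
  increments=[
    [0.3, 0.7, -1, -0.013, 0],
    [0, 0.7, 0, 0, 0],
    [0, 0.5, 0, 0, 0],
    [0, 0, 0, 0, 0],
  ],
)

```text
clock: 43.98
eef_pos: [502.8, 304.7, 34.9]
orientation: [-0.069, 0.004, -0.69, 0.72]
force: [-0.5, 0.4, -0.3]
grip_width: 23.5
```

```bash
python3 - <<'E'
from h import *
t=tw(-24,114); plan([*t,26.5],YT+np.pi/2)
E
```

```text
t 43.98 tcp [502.8 304.7  34.9] jaw -1.469 F [-0.5  0.4 -0.3] w 23.5 q7 -2.17
tool x [-0.99  -0.105 -0.09 ] y [ 0.094 -0.038 -0.995] z [ 0.101 -0.994  0.047]
SHIFT cm [0.23 0.82 0.07]
TURN about tool y 0.001 (rad, tool)
```

Call:
servo_tool(
  increments=[
    [0.2, 0.4, 0, 0, 0],
    [0, 0.3, 0, 0, 0],
    [0, 0.1, 0, 0, 0],
    [0, 0, 0, 0, 0],
  ],
)

```text
clock: 44.48
eef_pos: [501.8, 304.1, 26.7]
orientation: [-0.069, 0.004, -0.69, 0.72]
force: [-0.7, 1.0, 1.7]
grip_width: 23.1
```

Call:
servo_tool(
  increments=[
    [0, 0, 0, 0, 0.5],
    [0, 0, 0, 0, 0.5],
    [0, 0, 0, 0, 0.5],
    [0, -2, 0, 0, 0.5],
    [0, -2, 0, 0, 0.5],
    [0, -1, 0, 0, 0],
    [3.5, 0, 0, 0, 0],
    [3.5, 0, 0, 0, 0],
    [0, 0, 0, 0, 0],
    [0, 0, 0, 0, 0],
  ],
)

```text
clock: 45.72
eef_pos: [427.0, 298.6, 71.2]
orientation: [-0.069, 0.003, -0.69, 0.72]
force: [0.8, 0.1, 0.6]
grip_width: 0.2
```

```bash
python3 - <<'E'
from h import *
groove('w15',114); t=tw(-85,114); plan([*t,27],YT+np.pi/2)
E
```

```text
114 -70:100 -67:101 -64:101 -61:123 -58:139 -55:137 -52:136 -49:43 -46:49 -43:50 -40:49 -37:48 -34:47 -31:47 -28:48 -25:48 -22:47 -19:47 -16:46 -13:48 -10:48 -7:48 -4:51 -1:48 2:50 5:50 8:51 11:122 14:99 17:100 20:100 23:100
123 -70:153 -67:153 -64:153 -61:139 -58:139 -55:138 -52:136 -49:113 -46:48 -43:47 -40:48 -37:47 -34:46 -31:46 -28:45 -25:48 -22:47 -19:46 -16:47 -13:47 -10:48 -7:47 -4:49 -1:49 2:48 5:48 8:49 11:134 14:149 17:149 20:149 23:150
105 -70:134 -67:134 -64:133 -61:135 -58:138 -55:138 -52:136 -49:44 -46:50 -43:49 -40:49 -37:49 -34:49 -31:50 -28:49 -25:50 -22:49 -19:50 -16:50 -13:50 -10:50 -7:51 -4:51 -1:51 2:52 5:51 8:52 11:121 14:128 17:128 20:127 23:125
t 45.77 tcp [426.9 298.5  71.1] jaw -1.47 F [-0.1  0.7  0. ] w -0.3 q7 -2.25
tool x [-0.99  -0.104 -0.091] y [ 0.096 -0.037 -0.995] z [ 0.1   -0.994  0.047]
SHIFT cm [-0.94  4.53  0.05]
TURN about tool y 0.0 (rad, tool)
```

Call:
servo_tool(
  increments=[
    [-0.5, 2, 0, 0, 0],
    [-0.3, 1.5, 0, 0, 0],
    [0, 0.8, 0, 0, 0],
    [0, 0.1, 0, 0, 0],
    [-0.8, 0.07, 0, 0, 0],
    [-0.8, 0.07, 0, 0, 0],
    [-0.6, 0.06, 0, 0, 0],
    [-0.6, 0.06, 0, 0, 0],
    [-0.6, 0.06, 0, 0, 0],
    [-0.6, 0.06, 0, 0, 0],
    [0, 0, 0, 0, 0],
  ],
)

```text
clock: 47.15
eef_pos: [485.7, 302.4, 27.7]
orientation: [-0.07, 0.001, -0.691, 0.719]
force: [-0.4, 0.4, -0.3]
grip_width: -0.4
```

```bash
python3 - <<'E'
from h import *
t=tw(-30.5,114); plan([*t,27.5],YT+np.pi/2)
E
```

```text
t 47.15 tcp [485.7 302.4  27.7] jaw -1.473 F [-0.4  0.4 -0.3] w -0.4 q7 -2.2
tool x [-0.99  -0.101 -0.095] y [ 0.099 -0.035 -0.994] z [ 0.098 -0.994  0.045]
SHIFT cm [-0.9   0.11  0.05]
TURN about tool y -0.003 (rad, tool)
```

Call:
servo_tool(
  increments=[
    [-0.3, 0.04, 0, 0, 0],
    [-0.3, 0.03, 0, 0, 0],
  ],
)

```text
clock: 47.4
eef_pos: [491.2, 302.9, 27.5]
orientation: [-0.069, 0.002, -0.691, 0.72]
force: [-1.1, -0.6, 0.5]
grip_width: 0.0
```

Call:
servo_tool(
  increments=[
    [-0.12, 0.01, 0, 0, 0],
    [-0.1, 0.01, 0, 0, 0],
  ],
)

```text
clock: 47.65
eef_pos: [493.3, 303.2, 27.5]
orientation: [-0.069, 0.002, -0.691, 0.72]
force: [-1.3, -0.3, 1.8]
grip_width: 0.5
```

Call:
servo_tool(
  increments=[
    [-0.12, 0, 0, 0, 0],
  ],
)

```text
clock: 47.78
eef_pos: [494.5, 303.3, 27.6]
orientation: [-0.069, 0.002, -0.691, 0.72]
force: [-0.4, -0.4, -0.2]
grip_width: 0.1
```

Call:
servo_tool(
  increments=[
    [-0.12, 0, 0, 0, 0],
  ],
)

```text
clock: 47.9
eef_pos: [495.3, 303.3, 27.6]
orientation: [-0.069, 0.002, -0.691, 0.72]
force: [-5.6, 0.3, 1.2]
grip_width: 0.0
```

Call:
servo_tool(
  increments=[
    [-0.12, 0, 0, 0, 0],
  ],
)

```text
clock: 48.02
eef_pos: [495.3, 303.3, 27.5]
orientation: [-0.068, 0.003, -0.691, 0.72]
force: [-6.6, 0.4, 5.6]
grip_width: 0.3
```

```bash
python3 - <<'E'
from h import *
t=tw(-30.5,114); plan([*t,27.5],YT+np.pi/2)
E
```

```text
t 48.02 tcp [495.3 303.3  27.5] jaw -1.472 F [-6.6  0.4  5.6] w 0.3 q7 -2.19
tool x [-0.991 -0.103 -0.09 ] y [ 0.094 -0.037 -0.995] z [ 0.099 -0.994  0.046]
SHIFT cm [ 0.06 -0.01  0.05]
TURN about tool y -0.001 (rad, tool)
```

Home at ≈ -30. Backing off to an overview to check all four tails and locate the probe.

Call:
servo_tool(
  increments=[
    [1, 0, 0, 0, 0],
    [0.5, -2, 0, 0, 0],
    [0, -3, 0, 0, 0],
    [-0.5, -4, 0, 0, 0],
    [-1, -4, 0, 0, 0],
    [-1, -4, 0, 0, 0.5],
    [-1, -3, 0, 0, 1],
    [0, 0, 5, 0, 1],
    [0, 0, 5, 0, 1],
    [0, 0, 5, 0, 1],
    [0, 0, 5, 0, 1],
    [0, 0, 4, 0, 1],
    [0, 0, 0, 0, 1],
    [0, 0, 0, 0, 1],
    [0, 0, 0, 0, 1],
  ],
)

```text
clock: 49.9
eef_pos: [518.6, 69.8, 263.6]
orientation: [-0.077, -0.004, -0.694, 0.716]
force: [0.7, 0.2, 0.3]
grip_width: 85.2
```

```bash
python3 - <<'E'
from h import *
c=grab('wrist','w16'); plan()
g=cv2.cvtColor(c['img'],cv2.COLOR_BGR2GRAY)
for y,tl in [(-114,10),(-38,0),(38,-10),(114,-20)]:
    xs=np.arange(tl-9,min(26,tl+20),1.0); uv=proj(c,[[*tw(x,y),34.5] for x in xs]).round().astype(int)
    print(y,' '.join(f'{int(x)}:{g[v,u]}' for x,(u,v) in zip(xs,uv) if 0<=u<512 and 0<=v<384))
E
```

```text
t 49.95 tcp [518.6  70.  263.5] jaw -1.469 F [ 0.4  0.3 -0.7] w 85.9 q7 -1.7
tool x [-0.988 -0.105 -0.112] y [ 0.115 -0.024 -0.993] z [ 0.102 -0.994  0.036]
-114 1:94 2:95 3:95 4:94 5:95 6:95 7:95 8:94 9:97 10:110 11:119 12:121 13:121 14:122 15:121 16:120 17:121 18:121 19:121 20:120 21:120 22:63 23:52 24:52 25:54
-38 -9:90 -8:90 -7:90 -6:90 -5:90 -4:90 -3:91 -2:89 -1:91 0:112 1:116 2:116 3:119 4:120 5:118 6:118 7:120 8:119 9:118 10:119 11:120 12:54 13:54 14:40 15:42 16:43 17:45 18:43 19:45
38 -19:134 -18:134 -17:134 -16:135 -15:134 -14:134 -13:134 -12:135 -11:135 -10:135 -9:120 -8:117 -7:118 -6:118 -5:117 -4:117 -3:118 -2:118 -1:117 0:117 1:117 2:125 3:20 4:27 5:29 6:29 7:30 8:30 9:31
114 -29:134 -28:134 -27:135 -26:134 -25:133 -24:134 -23:133 -22:134 -21:134 -20:135 -19:114 -18:115 -17:119 -16:119 -15:117 -14:118 -13:117 -12:117 -11:117 -10:116 -9:118 -8:101 -7:30 -6:15 -5:19 -4:18 -3:19 -2:19 -1:19
```

View pics/w16.png

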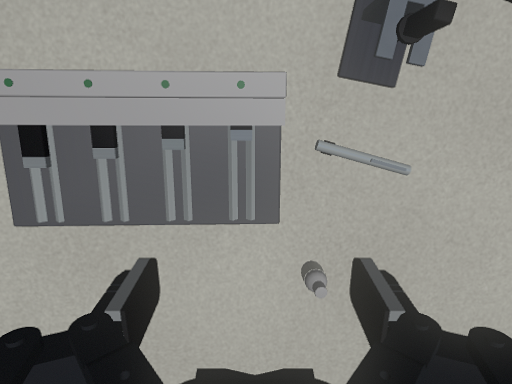

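Overview: the bands lie at tester x 10..22, 0..12, -9..2 and -19..-8, so all four packs are home within 1 mm. Fork and probe are at upper right (405,30), with penlight and dropper untouched. Moving over the fork slowly.

Call:
servo_tool(
  increments=[
    [-1.4, 0.5, 2.2, 0, 1],
    [-1.4, 0.5, 2.2, 0, 1],
    [-1.4, 0.5, 2.2, 0, 1],
    [-1.4, 0.5, 2.2, 0, 1],
    [-1.4, 0.5, 2.2, 0, 1],
    [-1.4, 0.5, 2.2, 0, 1],
    [0, 0, 0, 0, 1],
    [0, 0, 0, 0, 1],
  ],
)

```text
clock: 50.95
eef_pos: [622.3, -44.5, 245.6]
orientation: [-0.082, 0.003, -0.695, 0.714]
force: [-0.1, -0.0, -0.0]
grip_width: 85.5
```

```bash
python3 - <<'E'
from h import *
c=grab('wrist','w17'); plan()
E
```

```text
t 51.0 tcp [622.2 -44.6 245.6] jaw -1.451 F [0.8 0.1 0.9] w 85.4 q7 -1.38
tool x [-0.986 -0.122 -0.11 ] y [ 0.113 -0.02  -0.993] z [ 0.119 -0.992  0.033]
```

View pics/w17.png

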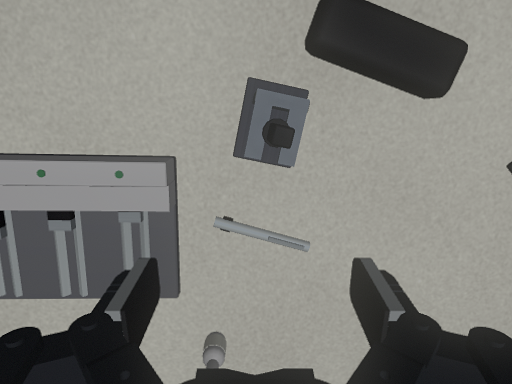

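The fork is seen from nearly overhead around (272,125). The collar is at about (276,133) and the grip top at about (285,133). One enlarged crop for corners.

```bash
python3 - <<'E'
from h import *
c=load('w17'); s=c['img'][70:175,225:325]; s=np.clip(s.astype(float)*1.8,0,255).astype(np.uint8)
cv2.imwrite('pics/w17c.png',cv2.resize(s,(570,598),interpolation=cv2.INTER_CUBIC))
E
```

```text
(no output)
```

View pics/w17c.png

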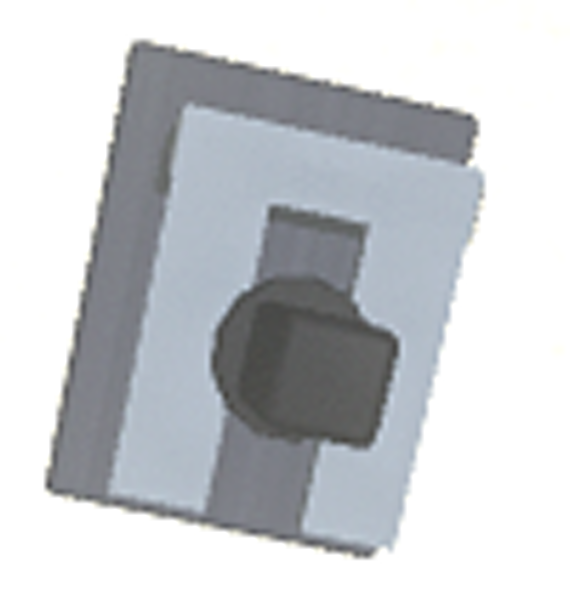

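The crop shows the plate corners at (184,105), (484,172), (390,550) and (110,495), the collar circle centred near (293,358), and the grip's top face at about (285,312), (396,340), (374,446) and (262,425).

```bash
python3 - <<'E'
from h import *
c=load('w17'); cr=lambda P:[(225+u/5.7,70+v/5.695) for u,v in P]
p=onz(c,cr([(184,105),(484,172),(390,550),(110,495)]),85)[:,:2]; print('plate',p.round(1).tolist())
print('widths',np.linalg.norm(p[0]-p[1]),np.linalg.norm(p[2]-p[3]),'len',np.linalg.norm(p[0]-p[3]),np.linalg.norm(p[1]-p[2]))
ax=(p[0]+p[1]-p[2]-p[3]); yaw=np.arctan2(ax[1],ax[0]); ay=p[0]+p[3]-p[1]-p[2]; print('fork yaw',yaw,np.arctan2(-ay[0],ay[1]))
x=np.array([np.cos(yaw),np.sin(yaw)]); print('seat from plate',p.mean(0)-3*x)
print('slot mid', onz(c,cr([(318,216),(258,521)]),85)[:,:2].round(1).tolist())
print('collar',onz(c,cr([(293,358)]),91).round(1))
g=onz(c,cr([(285,312),(396,340),(374,446),(262,425)]),141)[:,:2]; print('grip',g.round(1).tolist(),'c',g.mean(0).round(1),'sides',[np.linalg.norm(g[i]-g[i-1]).round(1) for i in range(4)])
d=g[0]-g[3]+g[1]-g[2]; print('grip yaw',np.arctan2(d[1],d[0]))
E
```

```text
plate [[712.7, -41.5], [708.4, -89.6], [647.3, -83.6], [651.0, -36.9]]
widths 48.33021540725458 46.85165819711232 len 61.91016725869663 61.440145303163526
fork yaw -0.08643899977006035 -0.08484826843260668
seat from plate [676.86295914 -62.61286672]
slot mid [[698.6, -64.5], [649.5, -61.3]]
collar [[676.5 -62.9  91. ]]
grip [[684.3, -55.9], [682.5, -70.9], [668.4, -70.0], [669.4, -54.8]] c [676.1 -62.9] sides [np.float64(15.0), np.float64(15.1), np.float64(14.1), np.float64(15.2)]
grip yaw -0.06803269763602167
```

Consistent: plate 48 mm wide, probe axis at (676.5, -62.8), grip yaw ≈ -0.07. Approaching above it.

Call:
servo_tool(
  increments=[
    [0, 0, 0, 0.065, 1],
    [0, 0, 0, 0.065, 1],
    [0, 0, 0, 0.065, 1],
    [-1.2, 1.5, 0.6, 0, 1],
    [-1.2, 1.5, 0.6, 0, 1],
    [-1.2, 1.5, 0.3, 0, 1],
    [-0.5, 1.5, 0, 0, 1],
    [0, 0, 0, 0, 1],
  ],
)

```text
clock: 52.0
eef_pos: [670.4, -59.2, 185.8]
orientation: [-0.015, -0.064, -0.701, 0.71]
force: [-0.4, -0.5, -0.2]
grip_width: 85.2
```

```bash
python3 - <<'E'
from h import *
plan([678.6,-63.2,102],-.075+np.pi/2)
E
```

```text
t 52.0 tcp [670.4 -59.2 185.8] jaw -1.64 F [-0.4 -0.5 -0.2] w 85.2 q7 -1.5
tool x [-0.991  0.068 -0.112] y [ 0.111 -0.017 -0.994] z [-0.07  -0.998  0.009]
SHIFT cm [0.09 8.43 0.26]
TURN about tool y 0.005 (rad, tool)
```

Call:
servo_tool(
  increments=[
    [0.1, 1.5, 0.3, 0.005, 1],
    [0, 2, 0, 0, 1],
    [0, 2, 0, 0, 1],
    [0, 1.5, 0, 0, 0.6],
    [0, 1, 0, 0, 0.6],
    [0, 0, 0, 0, 0.6],
  ],
)

```text
clock: 52.75
eef_pos: [677.4, -64.1, 102.5]
orientation: [-0.013, -0.066, -0.701, 0.71]
force: [-0.1, -0.5, 0.5]
grip_width: 51.3
```

```bash
python3 - <<'E'
from h import *
plan([678.6,-63.2,102],-.075+np.pi/2)
E
```

```text
t 52.75 tcp [677.4 -64.1 102.5] jaw -1.646 F [-0.1 -0.5  0.5] w 51.3 q7 -1.48
tool x [-0.991  0.074 -0.112] y [ 0.111 -0.017 -0.994] z [-0.075 -0.997  0.009]
SHIFT cm [-0.1   0.06 -0.1 ]
TURN about tool y -0.0 (rad, tool)
```

Close on the grip, check, then lift.

Call:
servo_tool(
  increments=[
    [-0.1, 0, -0.1, 0, 0.6],
    [0, 0, 0, 0, 0],
    [0, 0, 0, 0, 0],
    [0, 0, 0, 0, 0],
    [0, 0, 0, 0, 0],
    [0, 0, 0, 0, 0],
  ],
  newtons=40,
)

```text
clock: 53.5
eef_pos: [679.5, -63.1, 104.8]
orientation: [-0.014, -0.067, -0.701, 0.71]
force: [-0.4, -0.8, -0.5]
grip_width: 15.2
```

```bash
python3 - <<'E'
from h import *
plan([678.6,-63.2,102],-.075+np.pi/2); p,M,s=pose(); tip=np.array([676.5,-62.8,15.]); np.save('tip.npy',M.T@(tip-p)); np.save('gm.npy',M); np.save('gp.npy',p); print('tip in tool',(M.T@(tip-p)).round(1), 'axis in tool', M.T@[0,0,1])
E
```

```text
t 53.5 tcp [679.5 -63.1 104.8] jaw -1.646 F [-0.4 -0.8 -0.5] w 15.2 q7 -1.48
tool x [-0.991  0.074 -0.115] y [ 0.115 -0.017 -0.993] z [-0.075 -0.997  0.008]
SHIFT cm [0.12 0.26 0.01]
TURN about tool y -0.0 (rad, tool)
tip in tool [13.4 88.8 -0.8] axis in tool [-0.11545402 -0.99327811  0.00830462]
```

Call:
servo_tool(
  increments=[
    [-0.11, -1, 0, 0, 0],
    [-0.23, -2, 0.02, 0, 0],
    [-0.23, -2, 0.02, 0, 0],
    [-0.23, -2, 0.02, 0, 0],
    [-0.23, -2, 0.02, 0, 0],
    [-0.11, -1, 0, 0, 0],
    [0, 0, 0, 0, 0],
  ],
)

```text
clock: 54.38
eef_pos: [679.3, -63.3, 211.8]
orientation: [-0.015, -0.068, -0.701, 0.71]
force: [-0.7, 0.7, -0.9]
grip_width: 15.4
```

```bash
cat >> h.py <<'E'
def tipplan(xyz,yaw=None):
    p,M,s=pose(); t=p+M@np.load('tip.npy'); ax=M@np.load('gm.npy').T@[0,0,1]
    print('t',round(s['clock'],2),'tip',t.round(1),'tester',wt(t)[0],'probe axis',ax.round(3),'F',np.round(s['force'],1),'w',round(s['grip_width'],1))
    jz=np.arctan2(M[1,2],M[0,2]); print('jaw',jz.round(3),'up in tool',(M.T@[0,0,1]).round(3),'SHIFT cm',(M.T@(np.array(xyz)-t)/10).round(2))
def tipview(tag):
    c=grab('wrist',tag); p,M,s=pose(); t=p+M@np.load('tip.npy'); print('tip px expected',proj(c,[t]).round(1)); return c
E
python3 - <<'E'
from h import *
tipplan([*tw(16,-114),105])
E
```

```text
t 54.38 tip [676.4 -63.  122. ] tester [ 113.5 -268.1] probe axis [-0.001  0.     1.   ] F [-0.7  0.7 -0.9] w 15.4
jaw -1.647 up in tool [-0.117 -0.993  0.008] SHIFT cm [ 12.4    0.14 -13.48]
```

Call:
servo_tool(
  increments=[
    [1.5, 0, -1.7, 0, 0],
    [1.8, 0, -2, 0, 0],
    [1.8, 0, -2, 0, 0],
    [1.8, 0, -2, 0, 0],
    [1.8, 0, -2, 0, 0],
    [1.8, 0, -2, 0, 0],
    [1.5, 0, -1.5, 0, 0],
    [0, 0, 0, 0, 0],
    [0, 0, 0, 0, 0],
  ],
)

```text
clock: 55.5
eef_pos: [563.8, 80.3, 189.5]
orientation: [-0.011, -0.064, -0.7, 0.711]
force: [0.4, 0.5, -0.6]
grip_width: 15.6
```

```bash
python3 - <<'E'
from h import *
tipplan([*tw(16,-114),60]); tipview('w18')
grab('side','s18')
E
```

```text
t 55.5 tip [560.   80.3  99.7] tester [  12.1 -113.8] probe axis [0.009 0.003 1.   ] F [ 0.4  0.5 -0.6] w 15.6
jaw -1.647 up in tool [-0.107 -0.994  0.012] SHIFT cm [ 0.03  3.99 -0.1 ]
tip px expected [[253.4 212.9]]
```

View pics/w18.png

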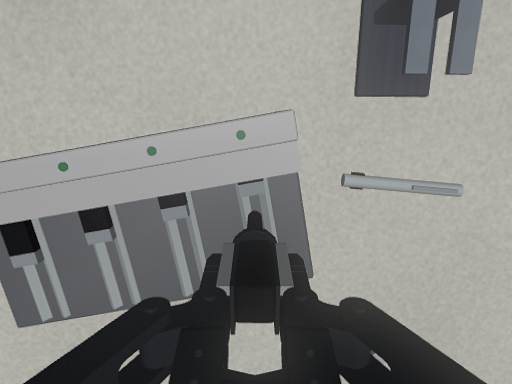

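The probe is held upright, with its tip at about (254,212), where kinematics predicts it. The packs are still home. Lowering toward the 45 pack's band.

Call:
servo_tool(
  increments=[
    [0, 1, -0.1, 0, 0],
    [0, 1.5, 0, 0, 0],
    [0, 1.5, 0, 0, 0],
    [0, 1, 0, 0, 0],
    [0, 0, 0, 0, 0],
  ],
)

```text
clock: 56.22
eef_pos: [569.9, 78.2, 134.9]
orientation: [-0.009, -0.065, -0.7, 0.711]
force: [-0.5, 0.3, -0.6]
grip_width: 15.2
```

```bash
python3 - <<'E'
from h import *
tipplan([*tw(16,-114),35])
E
```

```text
t 56.23 tip [565.9  78.3  45.2] tester [  17.7 -116.5] probe axis [0.01  0.003 1.   ] F [-0.5  0.3 -0.6] w 15.2
jaw -1.65 up in tool [-0.106 -0.994  0.013] SHIFT cm [ 0.32  0.99 -0.23]
```

Call:
servo_tool(
  increments=[
    [0.3, 0.4, -0.2, 0, 0],
    [0.02, 0.2, 0, 0, 0],
    [0, 0, 0, 0, 0],
  ],
)

```text
clock: 56.6
eef_pos: [567.7, 80.7, 128.8]
orientation: [-0.01, -0.065, -0.7, 0.711]
force: [-0.3, 0.1, -0.8]
grip_width: 15.5
```

Call:
servo_tool(
  increments=[
    [0.02, 0.15, 0, 0, 0],
  ],
)

```text
clock: 56.72
eef_pos: [567.9, 80.8, 127.6]
orientation: [-0.01, -0.066, -0.7, 0.711]
force: [0.3, 0.1, -0.8]
grip_width: 15.4
```

```bash
python3 - <<'E'
from h import *
tipplan([*tw(16,-114),34.5])
E
```

```text
t 56.73 tip [564.1  80.9  37.9] tester [  16.2 -113.7] probe axis [0.008 0.003 1.   ] F [ 0.3  0.1 -0.8] w 15.4
jaw -1.65 up in tool [-0.107 -0.994  0.012] SHIFT cm [0.05 0.33 0.02]
```

Call:
servo_tool(
  increments=[
    [0.02, 0.15, 0, 0, 0],
  ],
)

```text
clock: 56.85
eef_pos: [567.9, 80.8, 126.2]
orientation: [-0.01, -0.066, -0.7, 0.711]
force: [-0.2, -0.4, -0.2]
grip_width: 15.8
```

Call:
servo_tool(
  increments=[
    [0.01, 0.1, 0, 0, 0],
  ],
)

```text
clock: 56.98
eef_pos: [568.0, 80.8, 125.2]
orientation: [-0.01, -0.066, -0.7, 0.711]
force: [0.3, 0.3, 0.4]
grip_width: 15.5
```

Call:
servo_tool(
  increments=[
    [0.01, 0.1, 0, 0, 0],
  ],
)

```text
clock: 57.1
eef_pos: [568.0, 80.8, 124.1]
orientation: [-0.01, -0.066, -0.7, 0.711]
force: [0.2, 0.7, 0.2]
grip_width: 15.8
```

Call:
servo_tool(
  increments=[
    [0, 0.08, 0, 0, 0],
  ],
)

```text
clock: 57.22
eef_pos: [568.2, 80.7, 123.3]
orientation: [-0.01, -0.066, -0.7, 0.711]
force: [0.0, -0.3, 2.4]
grip_width: 15.6
```

```bash
python3 - <<'E'
from h import *
tipplan([*tw(16,-114),34.5])
E
```

```text
t 57.23 tip [564.5  80.8  33.6] tester [  16.5 -113.9] probe axis [0.008 0.003 1.   ] F [ 0.  -0.3  2.4] w 15.6
jaw -1.65 up in tool [-0.108 -0.994  0.012] SHIFT cm [ 0.04 -0.09  0.02]
```

Call:
servo_tool(
  increments=[
    [0, 0.06, 0, 0, 0],
    [0, 0, 0, 0, 0],
  ],
)

```text
clock: 57.48
eef_pos: [568.3, 80.7, 123.3]
orientation: [-0.01, -0.066, -0.7, 0.711]
force: [-1.4, 0.1, 2.2]
grip_width: 15.5
```

Call:
servo_tool(
  increments=[
    [-0.1, -1, 0, 0, 0],
    [-0.11, -1, 0, 0, 0],
    [-0.11, -1, 0, 0, 0],
    [0, 0, 0, 0, 0],
  ],
)

```text
clock: 57.98
eef_pos: [568.7, 81.1, 156.0]
orientation: [-0.011, -0.066, -0.7, 0.711]
force: [-0.6, -0.9, -0.4]
grip_width: 15.4
```

```bash
python3 - <<'E'
from h import *
tipplan([*tw(6,-38),62])
E
```

```text
t 57.98 tip [565.2  81.2  66.3] tester [  17.3 -113.5] probe axis [0.006 0.002 1.   ] F [-0.6 -0.9 -0.4] w 15.4
jaw -1.65 up in tool [-0.11  -0.994  0.011] SHIFT cm [ 2.48  0.08 -7.23]
```

Touched the 45 pack with about 2.4 N. Next is the 55 pack.

Call:
servo_tool(
  increments=[
    [0.6, 0, -1.8, 0, 0],
    [0.6, 0, -1.8, 0, 0],
    [0.6, 0, -1.8, 0, 0],
    [0.6, 0, -1.7, 0, 0],
    [0, 0, 0, 0, 0],
    [0.1, 1, 0, 0, 0],
    [0.1, 1, 0, 0, 0],
    [0, 0, 0, 0, 0],
  ],
)

```text
clock: 58.98
eef_pos: [549.5, 154.9, 130.1]
orientation: [-0.01, -0.066, -0.699, 0.712]
force: [0.5, 0.3, -1.2]
grip_width: 15.5
```

```bash
python3 - <<'E'
from h import *
tipplan([*tw(6,-38),34])
E
```

```text
t 58.98 tip [545.9 154.9  40.3] tester [  5.4 -38.3] probe axis [0.007 0.004 1.   ] F [ 0.5  0.3 -1.2] w 15.5
jaw -1.651 up in tool [-0.108 -0.994  0.013] SHIFT cm [ 0.02  0.63 -0.04]
```

Call:
servo_tool(
  increments=[
    [0.02, 0.3, 0, 0, 0],
    [0.02, 0.15, 0, 0, 0],
  ],
)

```text
clock: 59.22
eef_pos: [549.9, 154.0, 125.3]
orientation: [-0.01, -0.067, -0.699, 0.712]
force: [-0.4, -0.6, -0.7]
grip_width: 15.7
```

Call:
servo_tool(
  increments=[
    [0.01, 0.1, 0, 0, 0],
  ],
)

```text
clock: 59.35
eef_pos: [550.0, 153.8, 124.3]
orientation: [-0.01, -0.067, -0.699, 0.712]
force: [0.4, 0.3, -0.6]
grip_width: 15.4
```

Call:
servo_tool(
  increments=[
    [0.01, 0.1, 0, 0, 0],
  ],
)

```text
clock: 59.48
eef_pos: [550.2, 153.8, 123.4]
orientation: [-0.01, -0.067, -0.699, 0.712]
force: [0.1, 0.0, 1.7]
grip_width: 15.6
```

```bash
python3 - <<'E'
from h import *
tipplan([*tw(6,-38),34])
E
```

```text
t 59.48 tip [546.6 153.8  33.7] tester [  6.  -39.4] probe axis [0.007 0.004 1.   ] F [0.1 0.  1.7] w 15.6
jaw -1.653 up in tool [-0.109 -0.994  0.013] SHIFT cm [ 0.03 -0.04 -0.14]
```

Call:
servo_tool(
  increments=[
    [0, 0.06, 0, 0, 0],
    [0, 0.04, 0, 0, 0],
  ],
)

```text
clock: 59.72
eef_pos: [550.5, 153.9, 123.1]
orientation: [-0.01, -0.067, -0.699, 0.711]
force: [-1.8, 0.0, 5.2]
grip_width: 16.1
```

Call:
servo_tool(
  increments=[
    [-0.1, -1, 0, 0, 0],
    [-0.11, -1, 0, 0, 0],
    [-0.11, -1, 0, 0, 0],
    [0, 0, 0, 0, 0],
  ],
)

```text
clock: 60.22
eef_pos: [550.8, 154.5, 156.1]
orientation: [-0.01, -0.068, -0.7, 0.711]
force: [-0.7, 0.3, -0.5]
grip_width: 15.5
```

```bash
python3 - <<'E'
from h import *
tipplan([*tw(-4,38),62])
E
```

```text
t 60.23 tip [547.4 154.6  66.3] tester [  6.9 -38.7] probe axis [0.005 0.003 1.   ] F [-0.7  0.3 -0.5] w 15.5
jaw -1.653 up in tool [-0.111 -0.994  0.012] SHIFT cm [ 2.49  0.07 -7.35]
```

Touched the 55 pack (5 N). Next is the 65 pack.

Call:
servo_tool(
  increments=[
    [0.6, 0, -1.8, 0, 0],
    [0.6, 0, -1.8, 0, 0],
    [0.6, 0, -1.8, 0, 0],
    [0.6, 0, -1.8, 0, 0],
    [0, 0, 0, 0, 0],
    [0.1, 1, 0, 0, 0],
    [0.1, 1, 0, 0, 0],
    [0, 0, 0, 0, 0],
  ],
)

```text
clock: 61.22
eef_pos: [529.3, 235.2, 128.5]
orientation: [-0.011, -0.065, -0.699, 0.712]
force: [0.3, -0.6, 0.0]
grip_width: 15.5
```

```bash
python3 - <<'E'
from h import *
tipplan([*tw(-4,38),34])
E
```

```text
t 61.23 tip [525.5 235.1  38.7] tester [-6.7 43.6] probe axis [0.008 0.004 1.   ] F [ 0.3 -0.6  0. ] w 15.5
jaw -1.649 up in tool [-0.107 -0.994  0.013] SHIFT cm [-0.31  0.52  0.5 ]
```

Call:
servo_tool(
  increments=[
    [-0.3, 0, 0.5, 0, 0],
    [0.02, 0.2, 0, 0, 0],
    [0.02, 0.15, 0, 0, 0],
  ],
)

```text
clock: 61.6
eef_pos: [532.8, 228.3, 125.5]
orientation: [-0.01, -0.066, -0.699, 0.712]
force: [0.2, 0.3, -0.5]
grip_width: 15.3
```

Call:
servo_tool(
  increments=[
    [0.01, 0.1, 0, 0, 0],
  ],
)

```text
clock: 61.72
eef_pos: [532.9, 228.2, 124.5]
orientation: [-0.01, -0.066, -0.699, 0.712]
force: [0.3, 0.1, -0.3]
grip_width: 15.3
```

```bash
python3 - <<'E'
from h import *
tipplan([*tw(-4,38),34])
E
```

```text
t 61.73 tip [529.2 228.2  34.8] tester [-3.8 36.3] probe axis [0.008 0.004 1.   ] F [ 0.3  0.1 -0.3] w 15.3
jaw -1.651 up in tool [-0.108 -0.994  0.013] SHIFT cm [ 0.06  0.07 -0.16]
```

Call:
servo_tool(
  increments=[
    [0.01, 0.1, 0, 0, 0],
  ],
)

```text
clock: 61.85
eef_pos: [532.9, 228.3, 123.6]
orientation: [-0.01, -0.066, -0.699, 0.712]
force: [-1.1, 0.9, 0.4]
grip_width: 15.7
```

Call:
servo_tool(
  increments=[
    [0, 0.06, 0, 0, 0],
    [0, 0.05, 0, 0, 0],
  ],
)

```text
clock: 62.1
eef_pos: [533.3, 228.4, 123.1]
orientation: [-0.01, -0.066, -0.7, 0.711]
force: [-2.1, -0.4, 7.7]
grip_width: 15.3
```

Call:
servo_tool(
  increments=[
    [-0.1, -1, 0, 0, 0],
    [-0.11, -1, 0, 0, 0],
    [-0.11, -1, 0, 0, 0],
    [0, 0, 0, 0, 0],
  ],
)

```text
clock: 62.6
eef_pos: [533.4, 229.2, 155.9]
orientation: [-0.011, -0.067, -0.7, 0.711]
force: [-0.6, 0.7, 0.1]
grip_width: 15.6
```

```bash
python3 - <<'E'
from h import *
tipplan([*tw(-14,114),62])
E
```

```text
t 62.6 tip [529.9 229.2  66.1] tester [-3.  37.3] probe axis [0.006 0.003 1.   ] F [-0.6  0.7  0.1] w 15.6
jaw -1.651 up in tool [-0.11  -0.994  0.012] SHIFT cm [ 2.48  0.05 -7.35]
```

Touched the 65 pack (about 7 N). Now the 75 pack.

Call:
servo_tool(
  increments=[
    [0.6, 0, -1.7, 0, 0],
    [0.6, 0, -1.7, 0, 0],
    [0.6, 0, -1.7, 0, 0],
    [0.5, 0, -1.6, 0, 0],
    [0, 0, 0, 0, 0],
    [0.1, 1, 0, 0, 0],
    [0.1, 1, 0, 0, 0],
    [0, 0, 0, 0, 0],
  ],
)

```text
clock: 63.6
eef_pos: [513.5, 302.8, 129.2]
orientation: [-0.011, -0.065, -0.699, 0.712]
force: [0.4, 0.6, -0.4]
grip_width: 15.5
```

```bash
python3 - <<'E'
from h import *
tipplan([*tw(-14,114),34])
E
```

```text
t 63.6 tip [509.8 302.8  39.4] tester [-15.6 112.5] probe axis [0.008 0.004 1.   ] F [ 0.4  0.6 -0.4] w 15.5
jaw -1.649 up in tool [-0.108 -0.994  0.013] SHIFT cm [-0.07  0.55 -0.18]
```

Call:
servo_tool(
  increments=[
    [-0.1, 0.2, -0.1, 0, 0],
    [0.01, 0.15, 0, 0, 0],
    [0.01, 0.1, 0, 0, 0],
  ],
)

```text
clock: 63.98
eef_pos: [515.7, 302.9, 124.8]
orientation: [-0.01, -0.066, -0.699, 0.712]
force: [0.5, 0.3, -0.8]
grip_width: 15.7
```

Call:
servo_tool(
  increments=[
    [0.01, 0.1, 0, 0, 0],
  ],
)

```text
clock: 64.1
eef_pos: [515.8, 302.8, 123.9]
orientation: [-0.01, -0.066, -0.699, 0.712]
force: [-0.1, 0.4, -1.0]
grip_width: 15.9
```

```bash
python3 - <<'E'
from h import *
tipplan([*tw(-14,114),34])
E
```

```text
t 64.1 tip [512.1 302.8  34.1] tester [-13.3 112.3] probe axis [0.007 0.004 1.   ] F [-0.1  0.4 -1. ] w 15.9
jaw -1.651 up in tool [-0.108 -0.994  0.013] SHIFT cm [ 0.1  -0.   -0.16]
```

Call:
servo_tool(
  increments=[
    [0.01, 0.1, 0, 0, 0],
  ],
)

```text
clock: 64.22
eef_pos: [515.9, 302.9, 123.1]
orientation: [-0.01, -0.066, -0.699, 0.712]
force: [-1.4, -1.1, 6.2]
grip_width: 15.7
```

Call:
servo_tool(
  increments=[
    [0, 0.06, 0, 0, 0],
    [0, 0.05, 0, 0, 0],
  ],
)

```text
clock: 64.47
eef_pos: [516.2, 302.9, 123.1]
orientation: [-0.01, -0.067, -0.7, 0.711]
force: [-3.0, -0.2, 5.6]
grip_width: 15.5
```

Call:
servo_tool(
  increments=[
    [-0.1, -1, 0, 0, 0],
    [-0.22, -2, 0, 0, 0],
    [-0.22, -2, 0, 0, 0],
    [-0.22, -2, 0, 0, 0],
    [-0.11, -1, 0, 0, 0],
    [0, 0, 0, 0, 0],
  ],
)

```text
clock: 65.22
eef_pos: [516.2, 304.1, 208.2]
orientation: [-0.011, -0.067, -0.7, 0.711]
force: [-0.4, 0.1, -1.2]
grip_width: 15.5
```

```bash
python3 - <<'E'
from h import *
tipplan([676.5,-62.8,118])
E
```

```text
t 65.22 tip [512.7 304.2 118.4] tester [-12.6 113.6] probe axis [0.005 0.003 1.   ] F [-0.4  0.1 -1.2] w 15.5
jaw -1.651 up in tool [-0.11  -0.994  0.011] SHIFT cm [-19.1    2.56  35.27]
```

All four touched in order. Returning to the fork.

Call:
servo_tool(
  increments=[
    [-0.9, 0.1, 1.6, 0, 0],
    [-1.2, 0.15, 2.2, 0, 0],
    [-1.2, 0.15, 2.2, 0, 0],
    [-1.2, 0.15, 2.2, 0, 0],
    [-1.2, 0.15, 2.2, 0, 0],
    [-1.2, 0.15, 2.2, 0, 0],
    [-1.2, 0.15, 2.2, 0, 0],
    [-1.2, 0.15, 2.2, 0, 0],
    [-1.2, 0.15, 2.2, 0, 0],
    [-1.2, 0.15, 2.2, 0, 0],
    [-1.2, 0.15, 2.2, 0, 0],
    [-1.2, 0.15, 2.2, 0, 0],
    [-1.2, 0.15, 2.2, 0, 0],
    [-1.2, 0.15, 2.2, 0, 0],
    [-1.2, 0.15, 2.2, 0, 0],
    [0, 0, 0, 0, 0],
    [0, 0, 0, 0, 0],
  ],
)

```text
clock: 67.35
eef_pos: [664.7, -73.5, 195.5]
orientation: [0.003, -0.065, -0.694, 0.717]
force: [0.3, 0.1, -0.7]
grip_width: 15.5
```

```bash
python3 - <<'E'
from h import *
tipplan([676.5,-62.8,105])
E
```

```text
t 67.35 tip [659.2 -74.8 105.8] tester [  95.2 -278.2] probe axis [0.028 0.018 0.999] F [ 0.3  0.1 -0.7] w 15.5
jaw -1.668 up in tool [-0.09  -0.996  0.029] SHIFT cm [-1.59  0.19 -1.36]
```

Call:
servo_tool(
  increments=[
    [-0.8, 0.1, -0.6, -0.02, 0],
    [-0.8, 0.1, -0.6, 0, 0],
    [0, 0, 0, 0, 0],
    [0, 0, 0, 0, 0],
  ],
)

```text
clock: 67.85
eef_pos: [682.8, -59.5, 193.9]
orientation: [-0.006, -0.056, -0.694, 0.718]
force: [0.0, -0.1, 0.1]
grip_width: 15.8
```

```bash
python3 - <<'E'
from h import *
tipplan([677.1,-62.4,100])
grab('side','s19'); c=tipview('w19'); print(proj(c,[[676.5,-62.8,85]]))
a=load('s19'); p,M,s=pose(); t=p+M@np.load('tip.npy'); print('side px: tip',proj(a,[t]).round(1),'seat',proj(a,[[676.5,-62.8,85]]).round(1))
u,v=proj(a,[[676.5,-62.8,110]])[0].astype(int)
A=cv2.resize(a['img'][v-40:v+40,u-35:u+35],(525,600),interpolation=cv2.INTER_CUBIC); cv2.imwrite('pics/s19c.png',A); print(u,v)
E
```

```text
t 67.85 tip [677.2 -60.9 104.3] tester [ 114.5 -266.2] probe axis [0.029 0.02  0.999] F [ 0.  -0.1  0.1] w 15.8
jaw -1.643 up in tool [-0.088 -0.996  0.03 ] SHIFT cm [0.04 0.43 0.14]
tip px expected [[253.8 213. ]]
[[255.37357042 206.16942213]]
side px: tip [[305.9 194.6]] seat [[305.5 200.4]]
306 193
```

View pics/w19.png

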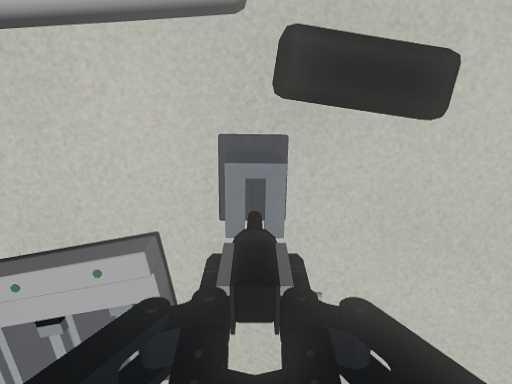

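The tip at (255,213) is lined up with the slot (column 255). Lowering it along its own axis.

Call:
servo_tool(
  increments=[
    [0.04, 0, 0.14, 0, 0],
    [0.12, 1, 0, 0, 0],
    [0.12, 1, 0, 0, 0],
    [0.12, 1, 0, 0, 0],
    [0, 0, 0, 0, 0],
  ],
)

```text
clock: 68.58
eef_pos: [680.2, -62.5, 161.1]
orientation: [-0.005, -0.056, -0.694, 0.718]
force: [-0.4, -0.0, -0.6]
grip_width: 15.6
```

```bash
python3 - <<'E'
from h import *
p,M,s=pose(); ax=M@np.load('gm.npy').T@[0,0,1]; S=np.array([676.5,-62.8,85]); t=p+M@np.load('tip.npy')
tipplan(S-ax*50); print('axis at plate',t+ax*(85-t[2])/ax[2]-S)
E
```

```text
t 68.58 tip [674.5 -64.   71.4] tester [ 111.5 -268.9] probe axis [0.03  0.02  0.999] F [-0.4 -0.  -0.6] w 15.6
jaw -1.644 up in tool [-0.087 -0.996  0.03 ] SHIFT cm [ 0.27  3.63 -0.13]
axis at plate [-1.61426991 -0.88676979  0.        ]
```

Call:
servo_tool(
  increments=[
    [-0.15, 0, -0.1, 0, 0],
    [0.12, 1, 0, 0, 0],
    [0.12, 1, 0, 0, 0],
    [0.12, 1, 0, 0, 0],
    [0, 0, 0, 0, 0],
  ],
)

```text
clock: 69.2
eef_pos: [680.8, -62.4, 128.7]
orientation: [-0.005, -0.056, -0.694, 0.718]
force: [0.1, 0.9, -0.6]
grip_width: 15.6
```

```bash
python3 - <<'E'
from h import *
p,M,s=pose(); ax=M@np.load('gm.npy').T@[0,0,1]; S=np.array([676.5,-62.8,85]); t=p+M@np.load('tip.npy')
tipplan(S-ax*68); print('axis at plate',t+ax*(85-t[2])/ax[2]-S)
E
```

```text
t 69.2 tip [675.1 -63.8  39.1] tester [ 112.1 -268.8] probe axis [0.03  0.02  0.999] F [ 0.1  0.9 -0.6] w 15.6
jaw -1.644 up in tool [-0.087 -0.996  0.03 ] SHIFT cm [ 0.25  2.19 -0.03]
axis at plate [-0.02918696 -0.12150905  0.        ]
```

Call:
servo_tool(
  increments=[
    [0.12, 1, 0, 0, 0],
    [0.1, 0.8, 0, 0, 0],
    [0.03, 0.25, 0, 0, 0],
    [0, 0, 0, 0, 0],
  ],
)

```text
clock: 69.7
eef_pos: [680.2, -63.1, 106.7]
orientation: [-0.005, -0.056, -0.694, 0.718]
force: [0.3, -0.6, -0.4]
grip_width: 15.3
```

Call:
servo_tool(
  increments=[
    [0.01, 0.1, 0, 0, 0],
  ],
)

```text
clock: 69.82
eef_pos: [680.4, -63.1, 106.0]
orientation: [-0.005, -0.056, -0.694, 0.718]
force: [0.6, -0.5, -0.7]
grip_width: 15.9
```

```bash
python3 - <<'E'
from h import *
p,M,s=pose(); ax=M@np.load('gm.npy').T@[0,0,1]; S=np.array([676.5,-62.8,85]); t=p+M@np.load('tip.npy')
tipplan(S-ax*70); print('axis at plate',t+ax*(85-t[2])/ax[2]-S)
E
```

```text
t 69.83 tip [674.7 -64.6  16.4] tester [ 111.7 -269.6] probe axis [0.029 0.02  0.999] F [ 0.6 -0.5 -0.7] w 15.9
jaw -1.644 up in tool [-0.088 -0.996  0.03 ] SHIFT cm [ 0.04  0.13 -0.04]
axis at plate [ 0.25862801 -0.42437399  0.        ]
```

Call:
servo_tool(
  increments=[
    [0.01, 0.1, -0.03, 0, 0],
  ],
)

```text
clock: 69.95
eef_pos: [680.6, -62.9, 105.2]
orientation: [-0.005, -0.056, -0.694, 0.718]
force: [-0.3, -0.4, -0.4]
grip_width: 15.2
```

Call:
servo_tool(
  increments=[
    [0.01, 0.08, 0, 0, 0],
  ],
)

```text
clock: 70.08
eef_pos: [680.7, -62.9, 104.6]
orientation: [-0.006, -0.056, -0.694, 0.718]
force: [-1.7, 1.1, 5.2]
grip_width: 15.7
```

Call:
servo_tool(
  increments=[
    [0.0, 0.06, 0, 0, 0],
  ],
)

```text
clock: 70.2
eef_pos: [680.7, -62.8, 104.5]
orientation: [-0.006, -0.056, -0.694, 0.718]
force: [-3.7, 1.3, 7.0]
grip_width: 15.6
```

The collar is seated, with a 5–7 N reaction at the same height it was taken from. Releasing and withdrawing.

Call:
servo_tool(
  increments=[
    [0, 0, 0, 0, 0.3],
    [0, 0, 0, 0, 0.5],
    [0, 0, 0, 0, 0.5],
    [0, 0, 0, 0, 0.5],
    [0, -1, 0, 0, 0.5],
    [0, -2, 0, 0, 0.5],
    [0, -3, 0, 0, 0.5],
    [0, -3, 0, 0, 0.5],
    [1, -3, -1, 0, 0.5],
    [3, -2, -2, 0, 0.5],
    [3, 0, -2, 0, 0.5],
    [3, 0, -2, 0, 0.5],
    [0, 0, 0, 0, 0.5],
    [0, 0, 0, 0, 0.5],
    [0, 0, 0, 0, 0.5],
  ],
)

```text
clock: 72.08
eef_pos: [573.4, 19.7, 244.1]
orientation: [-0.008, -0.06, -0.694, 0.717]
force: [0.8, -0.3, 0.3]
grip_width: 43.0
```

```bash
python3 - <<'E'
from h import *
c=grab('wrist','w20'); plan(); a=grab('side','s20')
g=cv2.cvtColor(c['img'],cv2.COLOR_BGR2GRAY)
for y,tl in [(-114,10),(-38,0),(38,-10),(114,-20)]:
    xs=np.arange(tl-6,min(26,tl+16),1.0); uv=proj(c,[[*tw(x,y),34.5] for x in xs]).round().astype(int)
    print(y,' '.join(f'{int(x)}:{g[v,u]}' for x,(u,v) in zip(xs,uv) if 0<=u<512 and 0<=v<384))
for n,C in (('wrist',c),('side',a)): print(n,'seat',proj(C,[[676.5,-62.8,85],[676.5,-62.8,141]]).round().tolist())
u,v=proj(a,[[676.5,-62.8,85]])[0].astype(int)
A=cv2.resize(a['img'][v-55:v+45,u-150:u+50],(800,400),interpolation=cv2.INTER_CUBIC)
W=cv2.resize(c['img'],(800,600))
cv2.imwrite('pics/s20c.png',A)
E
```

```text
t 72.12 tcp [573.4  19.6 244. ] jaw -1.647 F [ 0.3 -0.9  0.4] w 42.7 q7 -1.69
tool x [-0.993  0.073 -0.097] y [ 0.095 -0.036 -0.995] z [-0.076 -0.997  0.029]
-114 4:91 5:91 6:91 7:92 8:92 9:92 10:109 11:121 12:121 13:124 14:122 15:122 16:122 17:124 18:122 19:122 20:122 21:121 22:121 23:58 24:54 25:110
-38 -6:138 -5:134 -4:137 -3:138 -2:138 -1:137 0:132 1:118 2:120 3:122 4:121 5:121 6:121 7:121 8:120 9:120 10:122 11:117 12:116 13:36 14:31 15:34
38 -16:137 -15:137 -14:138 -13:138 -12:138 -11:135 -10:135 -9:124 -8:117 -7:120 -6:121 -5:119 -4:120 -3:120 -2:120 -1:119 0:121 1:110 2:63 3:63 4:18 5:19
114 -26:138 -25:137 -24:137 -23:138 -22:138 -21:138
wrist seat [[335.0, 63.0], [356.0, 52.0]]
side seat [[306.0, 200.0], [307.0, 185.0]]
```

View pics/s20c.png

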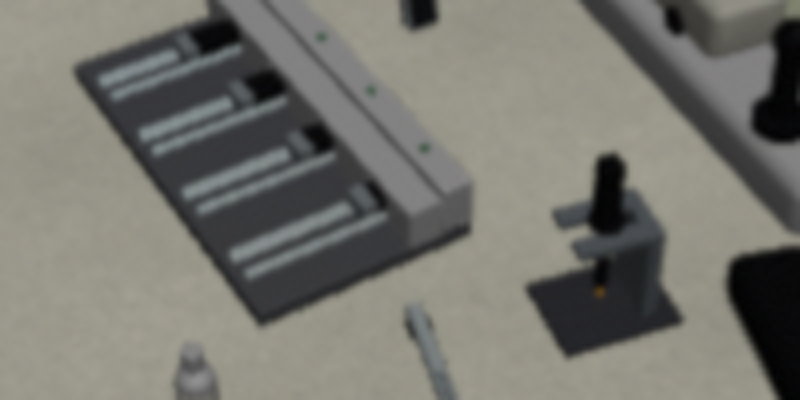

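View pics/w20.png

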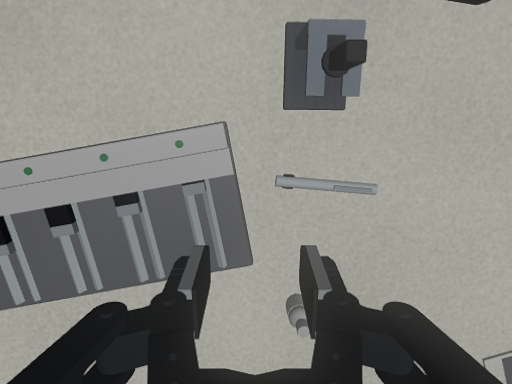

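The side crop shows the probe upright in the fork with its collar on the plate (605,215). All four packs are under the hood, with bands at the expected places, and the penlight and dropper have not moved. The wrist view agrees, with the grip top at about (355,50) where projected. Handing in.

```bash
python3 -c "
from plant import finish_job,sense
print(finish_job(), sense()['clock'])"
```

```text
the job is handed in; nothing more can be done
the job is handed in; nothing more can be done
```

I laid all four packs in the tester, one to a groove, and pushed each to its stop. I then touched the probe to each tail band in the order 45, 55, 65, 75, hung it back in its fork and handed the job in at about 72 s.

- **Packs home:** each push ended against the stop at about 5–7 N, with the pusher within 1 mm of where I expected it. In the overview after the pushes, all four bands were within 1 mm of their home places. In the last wrist picture that still held for 45, 55 and 65. The 75 pack's band was out of that view, so I confirmed it only by eye in the coarser side picture.
- **Touches:** the wrist force was about 2–8 N, and the tip was within a few mm of the middle of each band.
- **Probe:** it took the fork's weight at the same height I had lifted it from, and the last pictures show it upright with its collar on the plate.
- **Deviation:** the tool drifted to about 0.1 rad off vertical over the run. I allowed for it in the probe moves, and the probe went into the fork about 2 degrees off upright before I released it.
- **Other things on the desk:** the penlight and dropper were where they had been in the last pictures. I did not recheck the other objects. No pack had been knocked aside.

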